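# Tighten the lock ring of a printer's screw bearing with a pin spanner

### The arm

A 6-joint arm with a two-finger parallel gripper is mounted at the origin on the work surface. World frame = base frame: x ahead of the robot, y to its left, z up, the work surface at z = 0. Lengths are in m, angles in rad, forces in N, time in s.
With the tool pointing down it reaches from about 0.3 to 0.85 m from the base axis. Payload 4.2 kg.
Tool frame: the origin (TCP) lies on the centre line of the jaws, within the pads' length; the fingertips stand 14 mm ahead of it and the grasp point (between the pads) lies 5 mm behind it; z points along the fingers, y is the direction in which the jaws open and shut (so a half turn about z gives the same grasp; the last joint's range is limited). The gripper opens to 91 mm and grips with 3 to 60 N. Pads are 32 mm wide; open, the fingers measure 118 mm over their backs; the gripper's body (76 mm by 178 mm) begins 60 mm behind the grasp point.
Start: joints at [-1.293, 0.32, 1.565, -0, 1.257, -0.02], TCP at [0.169, -0.55, 0.228] pointing down, gripper open.
Joint ranges: [-3.11, 3.11], [-0.84, 2.01], [0.21, 2.61], [-1.34, 4.49], [0.05, 2.63], [-2.56, 2.56]. Speed limits (rad/s): [2.57, 2.57, 3.14, 3.14, 3.14, 3.14].

### API

Orientations are given as a rotation vector (axis times angle).
In Python, from cell import arm gives the robot as it stands. The module is installed in compiled form; this text tells all that it offers.
- The arm moves only by the shell command python3 -m crank 'ROWS' [FORCE]. ROWS is JSON, a list of rows, each an object of numbers: "tx", "ty", "tz": the shift along the tool's x, y, z in cm; "wx", "wy", "wz": the turn, a rotation vector about the tool's x, y, z in rad; "claw": the closure, from 0 (fully open) to 1 (shut). In form: [{"tx": .., "ty": .., "tz": .., "wx": .., "wy": .., "wz": .., "claw": ..}, ...]. A call has 1 to 20 rows; each row is the pose to reach, as a shift and turn from the pose commanded when the call began, along the tool's axes at that moment; what a row does not reach only later rows make up. A row lasts 1/10 s, in which the tool goes at most 50 mm and 8.59 degrees, less where a joint would pass 70% of its speed; a pose out of reach is approached as far as the arm can. A call with a gripper value outside its range is refused whole. The fingers move at their own pace and stop on an object; FORCE is the grip in N (left out, the last holds). Time passes only in rows, so rows that repeat a pose let the fingers close. It gives the time, the measured TCP pose, the force and the opening at its end, in the units of the state.
- arm.state(): the state, without advancing time (a new reading comes with each control period).
- arm.read_camera(name): name is "side" or "top" or "wrist"; returns a dict with "pixels" (480x640x3 uint8, red, green, blue), "fovy" (degrees; the focal length in pixels is half the picture's height over the tangent of half this angle, whatever the lens; pixels are square), "cx", "cy" (the principal point, pixels), "world_from_camera" (4x4, takes a point from camera to world coordinates); the wrist camera has in their place "hand_eye" (4x4, takes a point from camera to tool coordinates, whose origin is the TCP and whose axes are the flange's). Camera axes: x right, y down, z forward; pixel columns grow to the right and rows downward; lengths in m; the calibration is good to about 2 mm. A picture is of the moment at which its call begins: read the wrist's pose just before it. There is no depth.
- arm.job_done(): hands the job in, once; it reports no verdict.
The state is a dict: "t": time; "joint_positions": joint angles; "qd": joint speeds; "joint_efforts": joint torques, N m; "tcp_pos": TCP position; "ee_rot": TCP orientation; "contact_force": force on the tool from outside, world axes, zero at the start; "torque": the same for the moment, N m; "width": finger opening in m.
Only numpy, scipy, OpenCV 4.12 (cv2) and the standard library are available. Lean on these libraries where they do the work, as an engineer would, in place of code of your own. Each camera call takes 0.05 s, during which the arm holds its last target.

### The job

The lock ring on the lead-screw bearing block is slack: lift the pin spanner out of its round stand, fit both prongs fully into two opposite holes of the ring without ever pressing hard (feel for the holes lightly, never ram or wrench), and turn the ring with it, clockwise seen from above, until it is fully tight at its stop. Then lift the spanner off, set it back upright in its stand, seated on the ledge, and let go. Leave the other things on the bench where they are.

Things in the scene. Friction and masses are not known exactly. Their poses are not given: they have to be found in the camera images.
- ring_top (a point): On the axis of the dark steel lock ring (68 mm across, 12 mm thick, 24 mm bore), level with its top face, 58 mm above the bench; axes are the fixed block's, z up. Face: 4 round holes, 90 degrees apart, centres on a 22 mm radius, 8.5 mm wide, 9 mm deep. The holes' angle differs every time and is not given: see it or feel for it (sweeping the prongs through 90 degrees always meets a pair).
- block_foot (a point): Centre of the underside of the bearing block that carries the ring, on the bench; fixed. Plain aluminium: a square flange 90 x 90 x 12 mm, on it a round body 84 mm across up to 46 mm, then the lock ring from 46 to 58 mm. The screw's end shows in the ring's bore, 2 mm below the ring's face.
- lock_ring (a joint): Turn of the lock ring about its vertical axis, rad: grows clockwise seen from above (tightening). Starts slack at 0.5 to 0.8; tight at its hard stop at 1.2. Turns against a steady friction of about 0.25 N m (so a light push on its face does not drag it) and stays where left. Tells how far it is from tight, not where the holes are.
- spanner_grip (a point): Centre of the flat grip atop the loose plain steel pin spanner (0.2 to 0.3 kg). The grip is an upright flat bar, 50 mm long along the spanner's x, 14 mm thick along y, 40 mm tall (20 mm above and below this point): pinch it across its thickness from above. z up along its axis. Below it a stem 18 mm across, then the foot.
- spanner_foot (a point): Centre of the flat underside of the spanner's foot, 66 mm below the grip's centre. Foot: plate 58 mm along x, 28 along y, 10 thick. Under it two round prongs, 6 mm thick, 8 mm long, tapering over the last 2 mm to 3 mm, at 22 mm either side along the spanner's x. Fully engaged, the underside lies on the ring's face, centred on ring_top.
- stand_ledge (a point): Centre of the fixed round grey plastic spanner stand at the height of its ledge, 20 mm above the bench. Stand: 80 mm across, 28 mm tall; a round recess 70 mm across and 8 mm deep, its floor a ledge round a well 53 mm across and 16 mm deep. The spanner's foot lies on the ledge at any angle, prongs in the well.
- mouse_figure: Bystander: small dark printed mouse figure, 42 mm across, 70 mm tall; origin at the centre of its underside.
- test_ring_block: Bystander: white printed open square frame standing on edge, 50 x 12 x 50 mm; origin under its centre.
- scraper: Bystander: spatula scraper with black handle, 190 mm long, lying flat; origin under its middle.
- screwdriver: Bystander: screwdriver with black handle, 170 mm long, lying flat; origin under its middle.
- grease_jar: Bystander: closed jar 48 mm across, 50 mm tall; origin at the centre of its underside.
- bearing_a: Bystander: small steel bearing disc 22 mm across, 7 mm tall; origin at the centre of its underside.
Things that resemble listed ones, but are neither listed nor needed, are in the scene too. What is meant by the part that bears ring_top is not red, and is the smaller of those in its own colour.

How it is judged:
By the outcome, as a careful person would: the job done as asked, in the order asked, and still so for the second after the job is handed in, with the robot touching nothing.
It also fails if it takes over 67 s, if anything falls off the work surface, if the arm or the gripper's body presses on something with over 40 N, if the wrist force passes 120 N, or if a joint passes its speed limit or range.

## Working session

There is one attempt and no reset: what is moved stays moved. The work goes in short steps, Python scripts to look and compute and a shell command to move; the robot and the scene stay as the last step left them, time stands still between calls to the robot, and variables do not carry over. Pictures are saved under pics/ and viewed, and the job is handed in when it is done.

```bash
mkdir -p pics; python3 - <<'E'
from cell import arm
import cv2,numpy as np
for n in ("top","side","wrist"):
    c=arm.read_camera(n); cv2.imwrite(f"pics/{n}0.png",c["pixels"][:,:,::-1])
    print(n,c["fovy"],c["cx"],c["cy"],np.round(c.get("world_from_camera",c.get("hand_eye")),4).tolist())
print(arm.state())
E
```

```text
top 54.60054389615381 313.55762878448354 232.75675780757064 [[0.0132, -0.9963, 0.0847, 0.4364], [-0.9996, -0.011, 0.0269, -0.0183], [-0.0258, -0.085, -0.996, 0.9924], [0.0, 0.0, 0.0, 1.0]]
side 56.13169070573724 321.126936573134 235.5608546552722 [[-0.7792, -0.3507, 0.5195, 0.1411], [-0.6267, 0.4198, -0.6566, 0.4657], [0.0121, -0.8371, -0.5469, 0.4866], [0.0, 0.0, 0.0, 1.0]]
wrist 68.28700953611296 324.09229387400467 246.72423523553823 [[0.0003, -0.955, -0.2967, 0.0836], [1.0, 0.0004, -0.0004, 0.0003], [0.0005, -0.2967, 0.955, -0.1559], [0.0, 0.0, 0.0, 1.0]]
{'t': 0.15, 'joint_positions': array([-1.29302165e+00,  3.20116550e-01,  1.56535312e+00, -8.54586556e-06,
        1.25740041e+00, -2.00118183e-02]), 'qd': array([-0.00160152, -0.00208283, -0.00261177,  0.0007807 ,  0.00088097,
       -0.00099831]), 'joint_efforts': array([-1.17881823e-04, -4.12777269e+01, -2.32155401e+01,  7.26349885e-02,
        4.33846260e-02, -1.04550491e-04]), 'tcp_pos': array([ 0.16860485, -0.54936378,  0.22734752]), 'ee_rot': array([-3.10558123e+00, -4.65851854e-01,  2.70447599e-04]), 'contact_force': array([ 0.39352104,  0.72616271, -0.17884247]), 'torque': array([0.03408995, 0.00827702, 0.00433374]), 'width': 0.09094805089431948}
```

View pics/top0.png

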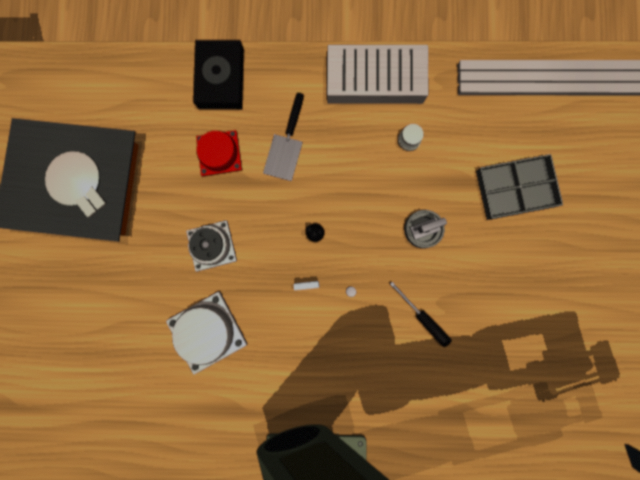

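View pics/side0.png

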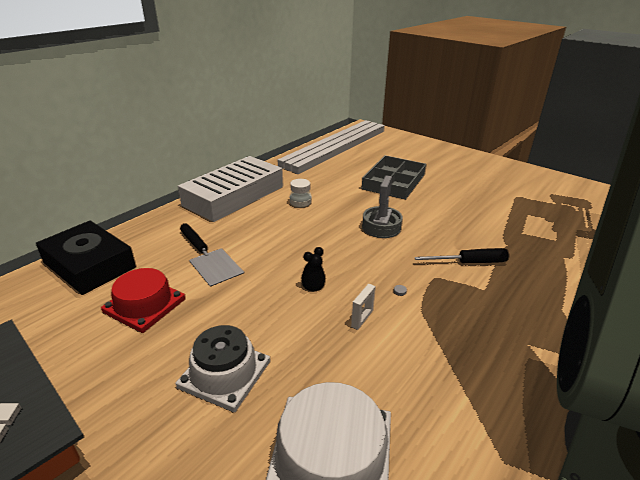

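View pics/wrist0.png

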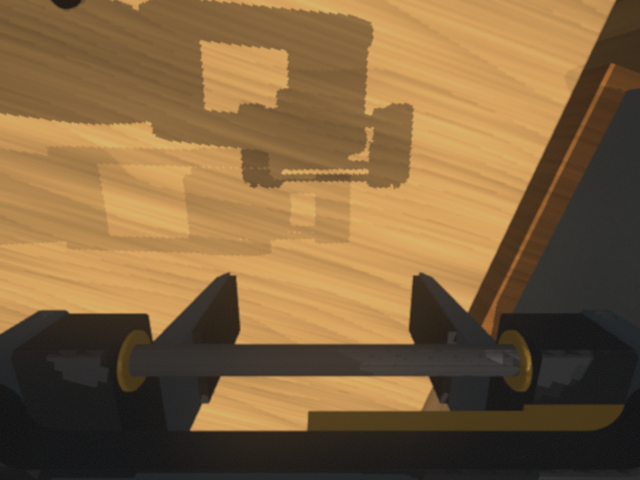

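Top view: the candidates for the block are the red one (218,152), the aluminium one with a dark ring and holes (210,244), and the bigger aluminium one (203,332). I choose (210,244): not red, and the smaller of the aluminium pair. The spanner stands in the round stand at (425,228). Close crops next.

```bash
python3 - <<'E'
import cv2,numpy as np
t=cv2.imread("pics/top0.png"); s=cv2.imread("pics/side0.png")
a=cv2.resize(t[210:280,175:245],(400,400),interpolation=cv2.INTER_CUBIC)
b=cv2.resize(t[195:265,390:460],(400,400),interpolation=cv2.INTER_CUBIC)
cv2.imwrite("pics/crop1.png",np.hstack([a,b]))
a=cv2.resize(s[310:420,170:280],(400,400),interpolation=cv2.INTER_CUBIC)
b=cv2.resize(s[160:250,340:430],(400,400),interpolation=cv2.INTER_CUBIC)
cv2.imwrite("pics/crop2.png",np.hstack([a,b]))
E
```

```text
(no output)
```

View pics/crop1.png

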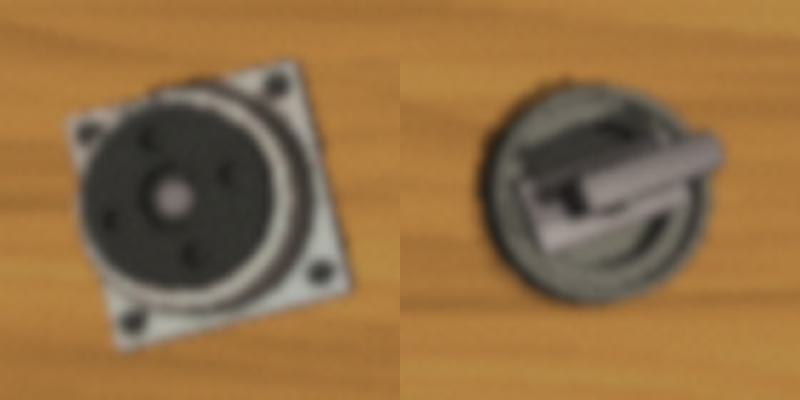

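View pics/crop2.png

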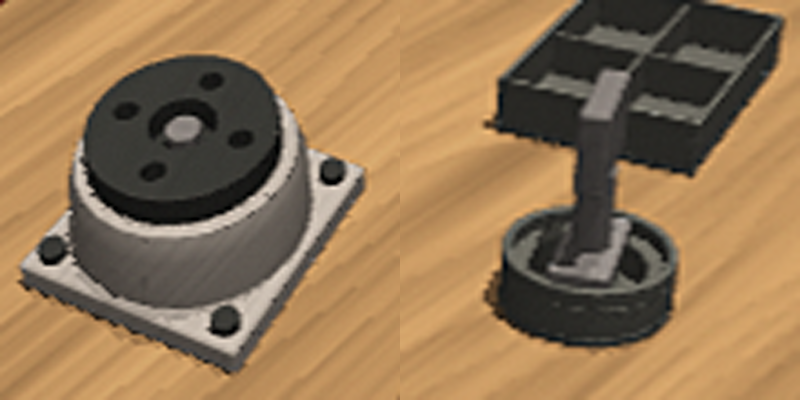

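```bash
cat > h.py <<'E'
import numpy as np,cv2
from cell import arm
from scipy.spatial.transform import Rotation as R
def K(c): 
    f=240/np.tan(np.radians(c["fovy"]/2)); return f
def T(c,st=None):
    if "world_from_camera" in c: return np.array(c["world_from_camera"])
    M=np.eye(4);M[:3,:3]=R.from_rotvec(st["ee_rot"]).as_matrix();M[:3,3]=st["tcp_pos"]
    return M@np.array(c["hand_eye"])
def ray(f,cx,cy,M,u,v,z):
    d=M[:3,:3]@np.array([(u-cx)/f,(v-cy)/f,1.]);o=M[:3,3]
    return o+d*(z-o[2])/d[2]
def proj(f,cx,cy,M,p):
    q=M[:3,:3].T@(np.asarray(p,float)-M[:3,3]); return np.array([f*q[0]/q[2]+cx,f*q[1]/q[2]+cy])
def cam(n,name=None):
    st=arm.state();c=arm.read_camera(n)
    if name: cv2.imwrite(f"pics/{name}.png",c["pixels"][:,:,::-1])
    return (K(c),c["cx"],c["cy"],T(c,st)),c["pixels"],st
E
python3 - <<'E'
from h import *
g,p,st=cam("top"); gs,ps,_=cam("side")
c1=lambda x,y:(175+x*70/400-.41,210+y*70/400-.41)
c2=lambda x,y:(390+(x-400)*70/400-.41,195+y*70/400-.41)
for q in [(178,197),(150,138),(229,173),(194,257),(108,219)]: print("ring",ray(*g,*c1(*q),.058))
for q in [(85,60)]: pass
print("stand rim", ray(*g,*c2(600,193),.028))
print("grip",ray(*g,*c2(583,190),.106),ray(*g,*c2(718,150),.106),ray(*g,*c2(653,170),.106))
s1=lambda x,y:(170+x*110/400-.4,310+y*110/400-.4)
s2=lambda x,y:(340+(x-400)*90/400-.4,160+y*90/400-.4)
for q in [(182,128),(127,111),(211,81),(240,139),(152,172)]: print("sring",ray(*gs,*s1(*q),.058))
print("sgrip",ray(*gs,*s2(605,90),.106))
print("sstand",ray(*gs,*s2(590,252),.028))
E
```

```text
ring [0.49047566 0.22507918 0.058     ]
ring [0.5113444  0.23578216 0.058     ]
ring [0.49920727 0.20716399 0.058     ]
ring [0.46929199 0.21868157 0.058     ]
ring [0.48237767 0.24978968 0.058     ]
stand rim [ 0.53007144 -0.22216518  0.028     ]
grip [ 0.52344049 -0.20004931  0.106     ] [ 0.5373107  -0.24486257  0.106     ] [ 0.53038442 -0.22328403  0.106     ]
sring [0.48845136 0.23025398 0.058     ]
sring [0.5094905  0.23724715 0.058     ]
sring [0.49781824 0.20879152 0.058     ]
sring [0.46912244 0.22090542 0.058     ]
sring [0.48095434 0.24973904 0.058     ]
sgrip [ 0.52995945 -0.22272837  0.106     ]
sstand [ 0.52690031 -0.21841782  0.028     ]
```

```bash
cat >> h.py <<'E'
def togo(pos,yaw_deg):
    "yaw_deg = world angle of tool x with the tool pointing straight down"
    st=arm.state();M=R.from_rotvec(st["ee_rot"])
    d=M.inv().apply(np.array(pos)-st["tcp_pos"])*100
    a=np.radians(yaw_deg);X=np.array([np.cos(a),np.sin(a),0]);Z=np.array([0,0,-1.]);Y=np.cross(Z,X)
    Rt=R.from_matrix(np.c_[X,Y,Z]); w=(M.inv()*Rt).as_rotvec()
    print("tx,ty,tz cm",d.round(3),"w",w.round(4)); x=M.as_matrix()[:,0]
    print("now",st["tcp_pos"].round(4),"yaw",np.degrees(np.arctan2(x[1],x[0])).round(2),"z",M.as_matrix()[:,2].round(4),"F",st["contact_force"].round(2),"T",st["torque"].round(3),"w",round(st["width"],4),"t",round(st["t"],2),"q",st["joint_positions"].round(3))
E
python3 -c "
from h import *
togo((.530,-.2225,.2),107.2)"
```

```text
tx,ty,tz cm [ 44.139 -20.66    2.773] w [-6.0000e-04 -6.0000e-04 -1.5732e+00]
now [ 0.1687 -0.5495  0.2276] yaw 17.06 z [-2.e-04  7.e-04 -1.e+00] F [ 0.59  0.64 -0.86] T [-0.042 -0.045 -0.016] w 0.0913 t 0.25 q [-1.293  0.32   1.565 -0.     1.257 -0.02 ]
```

```bash
python3 -m crank '[{"tx":4,"ty":-1.9,"tz":0,"wz":-0.14},{"tx":8,"ty":-3.8,"tz":0,"wz":-0.28},{"tx":12,"ty":-5.7,"tz":0,"wz":-0.42},{"tx":16,"ty":-7.6,"tz":0,"wz":-0.56},{"tx":20,"ty":-9.5,"tz":0,"wz":-0.7},{"tx":24,"ty":-11.4,"tz":0,"wz":-0.84},{"tx":28,"ty":-13.2,"tz":0,"wz":-0.98},{"tx":32,"ty":-15,"tz":0.5,"wz":-1.12},{"tx":36,"ty":-16.9,"tz":1,"wz":-1.26},{"tx":40,"ty":-18.7,"tz":1.8,"wz":-1.4},{"tx":44.14,"ty":-20.66,"tz":2.77,"wz":-1.54},{"tx":44.14,"ty":-20.66,"tz":2.77,"wz":-1.573},{"tx":44.14,"ty":-20.66,"tz":2.77,"wz":-1.573},{"tx":44.14,"ty":-20.66,"tz":2.77,"wz":-1.573}]'; python3 -c "
from h import *
togo((.530,-.2225,.2),107.2);cam('wrist','w1')"
```

```text
tx,ty,tz cm [ 44.139 -20.66    2.773] w [-6.0000e-04 -6.0000e-04 -1.5732e+00]
now [ 0.1687 -0.5495  0.2276] yaw 17.06 z [-2.e-04  7.e-04 -1.e+00] F [ 0.59  0.64 -0.86] T [-0.042 -0.045 -0.016] w 0.0913 t 0.25 q [-1.293  0.32   1.565 -0.     1.257 -0.02 ]schema error: expected keys tx, ty, tz, wx, wy, wz, claw
```

View pics/w1.png

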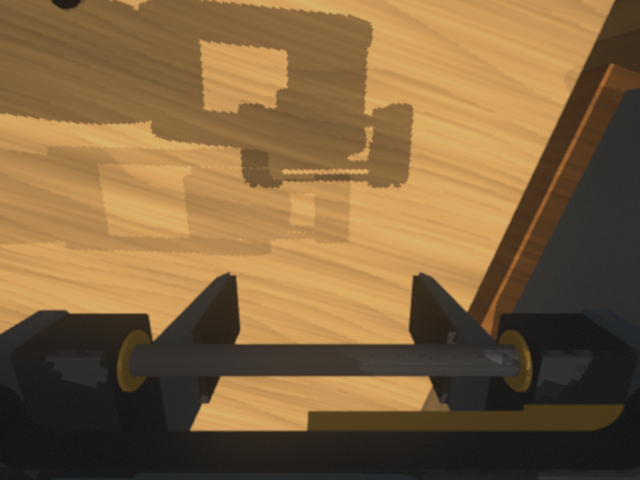

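All keys are needed in every row; nothing moved.

```bash
python3 -m crank '[{"tx":4,"ty":-1.9,"tz":0,"wx":0,"wy":0,"wz":-0.14,"claw":0},{"tx":8,"ty":-3.8,"tz":0,"wx":0,"wy":0,"wz":-0.28,"claw":0},{"tx":12,"ty":-5.7,"tz":0,"wx":0,"wy":0,"wz":-0.42,"claw":0},{"tx":16,"ty":-7.6,"tz":0,"wx":0,"wy":0,"wz":-0.56,"claw":0},{"tx":20,"ty":-9.5,"tz":0,"wx":0,"wy":0,"wz":-0.7,"claw":0},{"tx":24,"ty":-11.4,"tz":0,"wx":0,"wy":0,"wz":-0.84,"claw":0},{"tx":28,"ty":-13.2,"tz":0,"wx":0,"wy":0,"wz":-0.98,"claw":0},{"tx":32,"ty":-15,"tz":0.5,"wx":0,"wy":0,"wz":-1.12,"claw":0},{"tx":36,"ty":-16.9,"tz":1,"wx":0,"wy":0,"wz":-1.26,"claw":0},{"tx":40,"ty":-18.7,"tz":1.8,"wx":0,"wy":0,"wz":-1.4,"claw":0},{"tx":44.14,"ty":-20.66,"tz":2.77,"wx":0,"wy":0,"wz":-1.54,"claw":0},{"tx":44.14,"ty":-20.66,"tz":2.77,"wx":0,"wy":0,"wz":-1.573,"claw":0},{"tx":44.14,"ty":-20.66,"tz":2.77,"wx":0,"wy":0,"wz":-1.573,"claw":0},{"tx":44.14,"ty":-20.66,"tz":2.77,"wx":0,"wy":0,"wz":-1.573,"claw":0}]'; python3 -c "
from h import *
togo((.530,-.2225,.2),107.2);cam('wrist','w2')"
```

```text
t: 1.7
tcp_pos: [0.5299, -0.2229, 0.2003]
ee_rot: [-1.866, -2.528, 0.0]
contact_force: [0.3, 0.5, -0.4]
width: 0.0914
tx,ty,tz cm [0.03  0.025 0.028] w [-0.0003  0.0002 -0.0011]
now [ 0.5299 -0.2229  0.2003] yaw 107.14 z [-2.e-04 -2.e-04 -1.e+00] F [ 0.28  0.55 -0.42] T [-0.017 -0.077 -0.01 ] w 0.0914 t 1.7 q [-0.418  0.338  1.609 -0.     1.195 -0.717]
```

View pics/w2.png

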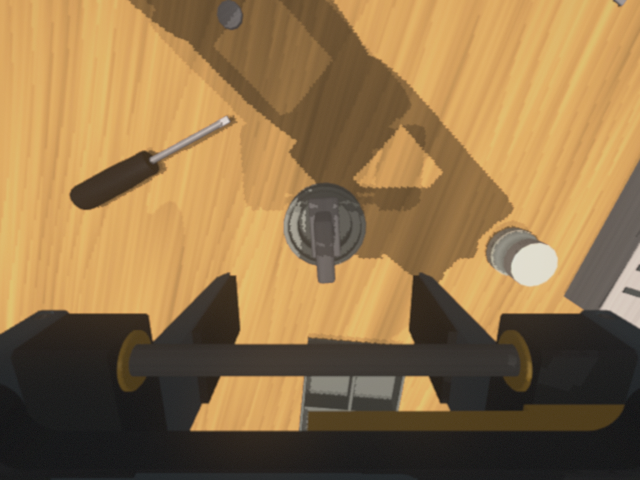

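```bash
python3 - <<'E'
from h import *
g,p,st=cam("wrist")
im=p[:,:,::-1][170:300,260:390]
cv2.imwrite("pics/w2c.png",cv2.resize(im,(650,650),interpolation=cv2.INTER_CUBIC))
print(proj(*g,(.53,-.2225,.106)),proj(*g,(.53,-.2225,.028)))
E
```

```text
[325.90895266 254.23399956] [325.57733992 228.44413194]
```

View pics/w2c.png

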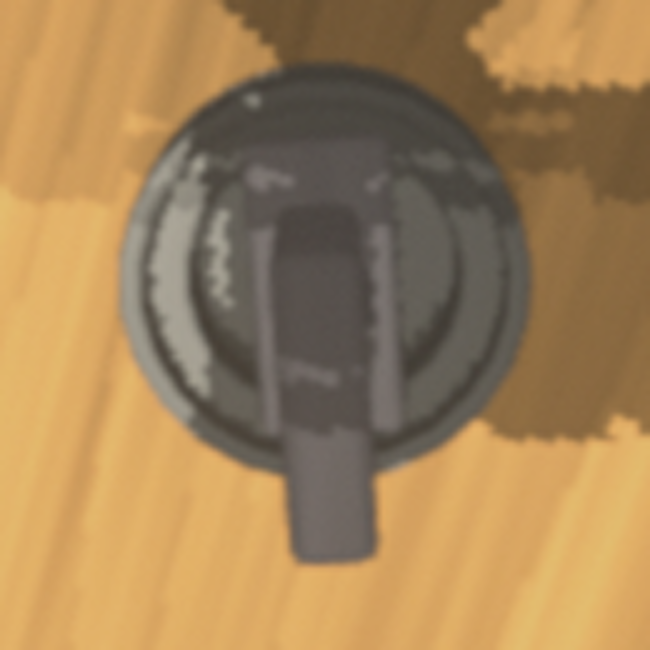

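```bash
python3 - <<'E'
from h import *
g,p,st=cam("wrist")
f=lambda x,y,z:ray(*g,260+x/5-.4,170+y/5-.4,z)
a,b=f(316,207,.106),f(334,560,.106)
print(a,b,(a+b)/2,np.linalg.norm(a-b),np.degrees(np.arctan2(*(a-b)[1::-1])))
# stand rim
print("rim l/r/t",f(120,285,.028),f(530,285,.028),(f(120,285,.028)+f(530,285,.028))/2,f(322,65,.028))
a,b=f(254,150,.03),f(392,150,.03); c,d=f(262,432,.03),f(400,432,.03)
for q in (a,b,c,d,(a+b+c+d)/4): print(q)
E
```

```text
[ 0.51814522 -0.19211576  0.106     ] [ 0.53682473 -0.24366824  0.106     ] [ 0.52748497 -0.217892    0.106     ] 0.054832302472599244 109.91746633407416
rim l/r/t [ 0.49112336 -0.23278218  0.028     ] [ 0.56594687 -0.20974479  0.028     ] [ 0.52853512 -0.22126348  0.028     ] [ 0.51574694 -0.18163045  0.028     ]
[ 0.50821731 -0.20004501  0.03      ]
[ 0.53268074 -0.19251438  0.03      ]
[ 0.5253385  -0.25253828  0.03      ]
[ 0.55101848 -0.24462999  0.03      ]
[ 0.52931376 -0.22243192  0.03      ]
```

```bash
python3 - <<'E'
from h import *
g,p,st=cam("wrist")
f=lambda x,y,z:ray(*g,260+x/5-.4,170+y/5-.4,z)
a,b=f(316,243,.106),f(334,560,.106)
print(a,b,(a+b)/2,np.linalg.norm(a-b),np.degrees(np.arctan2(*(a-b)[1::-1])))
l=cv2.resize(p[205:290,300:350,::-1],(500,850),interpolation=cv2.INTER_CUBIC)
cv2.imwrite("pics/w2d.png",cv2.convertScaleAbs(l,alpha=1.8)[200:800])
# centre line from pad edges
E
```

```text
[ 0.51967972 -0.19724446  0.106     ] [ 0.53681152 -0.24376069  0.106     ] [ 0.52824562 -0.22050258  0.106     ] 0.0495707418820823 110.21861976930138
```

View pics/w2d.png

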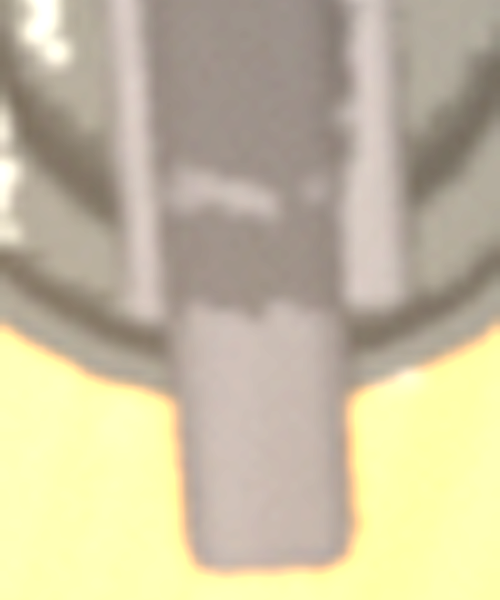

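```bash
python3 -c "
from h import *
togo((.5287,-.2218,.081),109.5)"
```

```text
tx,ty,tz cm [ 0.191 -0.04  11.96 ] w [ 0.0003  0.0005 -0.0421]
now [ 0.5296 -0.2235  0.2006] yaw 107.09 z [ 5.e-04 -4.e-04 -1.e+00] F [ 0.35  0.01 -0.64] T [ 0.025 -0.161  0.03 ] w 0.0911 t 1.9 q [-0.419  0.337  1.609 -0.     1.194 -0.717]
```

```bash
python3 -m crank '[{"tx":0.18,"ty":-0.04,"tz":2.5,"wx":0,"wy":0,"wz":-0.042,"claw":0},{"tx":0.18,"ty":-0.04,"tz":6,"wx":0,"wy":0,"wz":-0.042,"claw":0},{"tx":0.18,"ty":-0.04,"tz":9,"wx":0,"wy":0,"wz":-0.042,"claw":0.3},{"tx":0.18,"ty":-0.04,"tz":11,"wx":0,"wy":0,"wz":-0.042,"claw":0.5},{"tx":0.18,"ty":-0.04,"tz":11.96,"wx":0,"wy":0,"wz":-0.042,"claw":0.6},{"tx":0.18,"ty":-0.04,"tz":11.96,"wx":0,"wy":0,"wz":-0.042,"claw":0.7}]' 8; python3 -c "
from h import *
togo((.5287,-.2218,.081),109.5);cam('wrist','w3')"
```

```text
t: 2.5
tcp_pos: [0.5283, -0.2213, 0.0798]
ee_rot: [-1.811, -2.564, 0.001]
contact_force: [0.3, -0.1, 0.6]
width: 0.0621
tx,ty,tz cm [-0.06   0.016 -0.122] w [-0.0016 -0.0014  0.0007]
now [ 0.5283 -0.2213  0.0798] yaw 109.54 z [-2.e-03  8.e-04 -1.e+00] F [ 0.3  -0.1   0.59] T [-0.009 -0.127  0.046] w 0.0621 t 2.5 q [-0.417  0.448  1.772 -0.     0.924 -0.758]
```

View pics/w3.png

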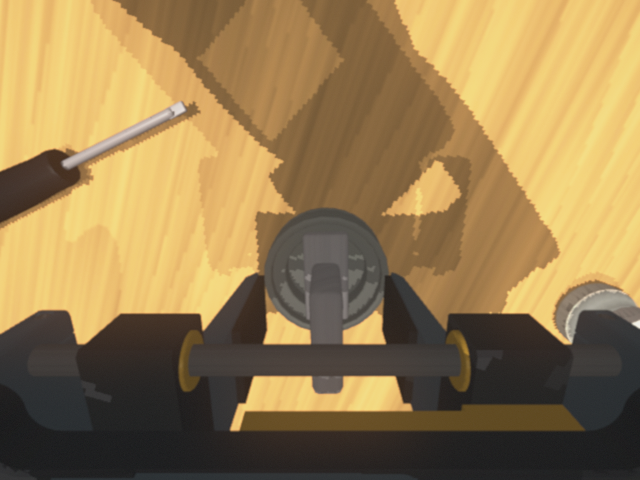

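```bash
python3 - <<'E'
from h import *
g,p,st=cam("wrist")
cv2.imwrite("pics/w3c.png",cv2.resize(p[200:400,240:410,::-1],(510,600),interpolation=cv2.INTER_CUBIC))
E
```

```text
(no output)
```

View pics/w3c.png

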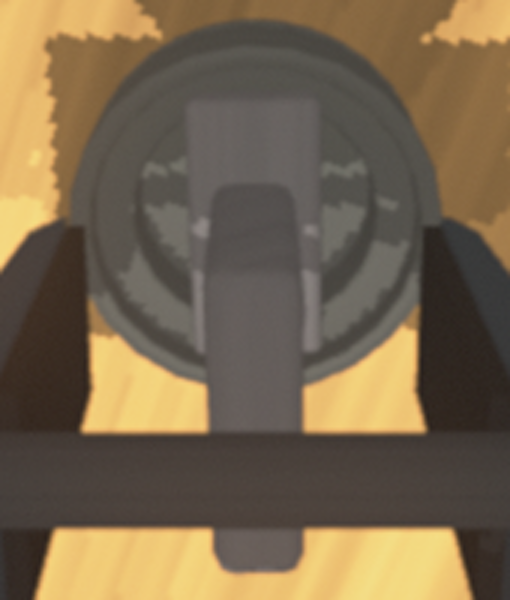

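```bash
python3 - <<'E'
from h import *
g,p,st=cam("wrist")
f=lambda x,y,z:ray(*g,240+x/3-.33,200+y/3-.33,z)
a,b=f(256,271,.106),f(258,572,.106)
print((a+b)/2,np.linalg.norm(a-b),np.degrees(np.arctan2(*(a-b)[1::-1])))
print("foot-top plate z.03", [f(*q,.03) for q in [(186,100),(320,100)]])
M=R.from_rotvec(st["ee_rot"]);print("in tool",M.inv().apply((a+b)/2-st["tcp_pos"])*1000)
rl,rr=f(70,205,.028),f(440,205,.028);print("stand",(rl+rr)/2,np.linalg.norm(rl-rr))
print("stand back",f(256,20,.028),"front",f(256,388,.028),"front bottom",f(256,388,0))
E
```

```text
[ 0.52928413 -0.22108354  0.106     ] 0.04860456451834192 109.97167085945952
foot-top plate z.03 [array([ 0.50670832, -0.19967928,  0.03      ]), array([ 0.53223387, -0.19060465,  0.03      ])]
in tool [  0.66031478  -0.21848245 -24.35191543]
stand [ 0.52771294 -0.21705415  0.028     ] 0.077888165288342
stand back [ 0.51468259 -0.17988824  0.028     ] front [ 0.54250882 -0.25793887  0.028     ] front bottom [ 0.54809056 -0.27335089  0.        ]
```

```bash
python3 -m crank '[{"tx":0,"ty":0,"tz":0,"wx":0,"wy":0,"wz":0,"claw":1},{"tx":0,"ty":0,"tz":0,"wx":0,"wy":0,"wz":0,"claw":1},{"tx":0,"ty":0,"tz":0,"wx":0,"wy":0,"wz":0,"claw":1},{"tx":0,"ty":0,"tz":0,"wx":0,"wy":0,"wz":0,"claw":1},{"tx":0,"ty":0,"tz":0,"wx":0,"wy":0,"wz":0,"claw":1}]' 8;  python3 -m crank '[{"tx":0,"ty":0,"tz":0,"wx":0,"wy":0,"wz":0,"claw":1},{"tx":0,"ty":0,"tz":0,"wx":0,"wy":0,"wz":0,"claw":1},{"tx":0,"ty":0,"tz":0,"wx":0,"wy":0,"wz":0,"claw":1},{"tx":0,"ty":0,"tz":0,"wx":0,"wy":0,"wz":0,"claw":1}]' 50; python3 -c "
from h import *
togo((.5287,-.2218,.081),109.5);
g,p,st=cam('wrist','w4')
cv2.imwrite('pics/w4c.png',cv2.resize(p[200:400,240:410,::-1],(510,600),interpolation=cv2.INTER_CUBIC))
"
```

```text
t: 3.15
tcp_pos: [0.5293, -0.2211, 0.0809]
ee_rot: [1.811, 2.567, 0.0]
contact_force: [-0.4, -0.1, 1.0]
width: 0.0159
t: 3.55
tcp_pos: [0.5294, -0.2211, 0.081]
ee_rot: [1.811, 2.566, 0.0]
contact_force: [-0.8, 0.5, 3.8]
width: 0.0137
tx,ty,tz cm [-0.037 -0.09  -0.001] w [0.0006 0.0005 0.0017]
now [ 0.5294 -0.2211  0.081 ] yaw 109.6 z [ 7.e-04 -3.e-04 -1.e+00] F [-0.75  0.52  3.76] T [ 0.132 -0.109 -0.005] w 0.0137 t 3.55 q [-0.416  0.447  1.77   0.     0.923 -0.758]
```

View pics/w4c.png

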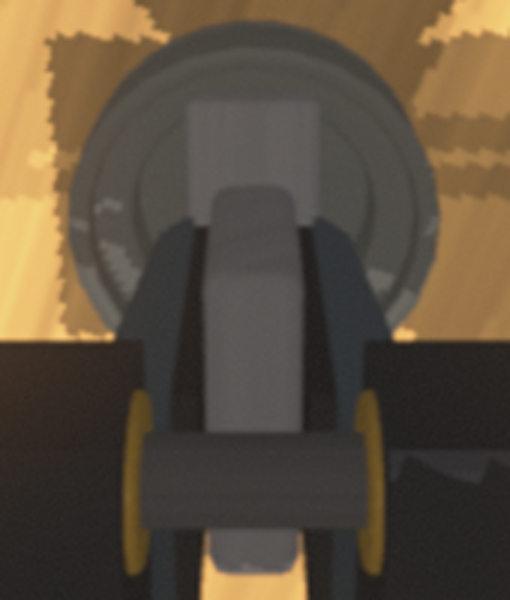

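```bash
python3 -m crank '[{"tx":0,"ty":0,"tz":-0.5,"wx":0,"wy":0,"wz":0,"claw":1},{"tx":0,"ty":0,"tz":-1.5,"wx":0,"wy":0,"wz":0,"claw":1},{"tx":0,"ty":0,"tz":-3.5,"wx":0,"wy":0,"wz":0,"claw":1},{"tx":0,"ty":0,"tz":-6,"wx":0,"wy":0,"wz":0,"claw":1},{"tx":0,"ty":0,"tz":-8.5,"wx":0,"wy":0,"wz":0,"claw":1},{"tx":0,"ty":0,"tz":-11,"wx":0,"wy":0,"wz":0,"claw":1},{"tx":0,"ty":0,"tz":-11.9,"wx":0,"wy":0,"wz":0,"claw":1},{"tx":0,"ty":0,"tz":-11.9,"wx":0,"wy":0,"wz":0,"claw":1},{"tx":0,"ty":0,"tz":-11.9,"wx":0,"wy":0,"wz":0,"claw":1}]' 50;  python3 -c "
from h import *
togo((.490,.2285,.2),112);
"
```

```text
t: 4.5
tcp_pos: [0.5284, -0.2207, 0.1985]
ee_rot: [-1.81, -2.565, 0.001]
contact_force: [0.7, 0.6, -2.6]
width: 0.0133
tx,ty,tz cm [43.61  11.451 -0.106] w [-0.0017 -0.0015 -0.0419]
now [ 0.5284 -0.2207  0.1985] yaw 109.6 z [-2.1e-03  8.0e-04 -1.0e+00] F [ 0.74  0.61 -2.6 ] T [ 0.006 -0.051  0.01 ] w 0.0133 t 4.5 q [-0.416  0.337  1.615 -0.     1.191 -0.758]
```

```bash
python3 -m crank '[{"tx":2,"ty":0.5,"tz":0,"wx":0,"wy":0,"wz":-0.01,"claw":1},{"tx":6,"ty":1.6,"tz":0,"wx":0,"wy":0,"wz":-0.02,"claw":1},{"tx":10.5,"ty":2.8,"tz":0,"wx":0,"wy":0,"wz":-0.03,"claw":1},{"tx":15,"ty":3.9,"tz":0,"wx":0,"wy":0,"wz":-0.042,"claw":1},{"tx":19.5,"ty":5.1,"tz":0,"wx":0,"wy":0,"wz":-0.042,"claw":1},{"tx":24,"ty":6.3,"tz":0,"wx":0,"wy":0,"wz":-0.042,"claw":1},{"tx":28.5,"ty":7.5,"tz":0,"wx":0,"wy":0,"wz":-0.042,"claw":1},{"tx":33,"ty":8.7,"tz":0,"wx":0,"wy":0,"wz":-0.042,"claw":1},{"tx":37.5,"ty":9.8,"tz":0,"wx":0,"wy":0,"wz":-0.042,"claw":1},{"tx":41,"ty":10.8,"tz":0,"wx":0,"wy":0,"wz":-0.042,"claw":1},{"tx":43,"ty":11.3,"tz":0,"wx":0,"wy":0,"wz":-0.042,"claw":1},{"tx":43.6,"ty":11.45,"tz":0,"wx":0,"wy":0,"wz":-0.042,"claw":1},{"tx":43.6,"ty":11.45,"tz":0,"wx":0,"wy":0,"wz":-0.042,"claw":1},{"tx":43.6,"ty":11.45,"tz":0,"wx":0,"wy":0,"wz":-0.042,"claw":1}]' 50;  python3 -c "
from h import *
togo((.490,.2285,.2),112);
g,p,st=cam('wrist','w5')
cv2.imwrite('pics/w5c.png',cv2.resize(p[180:400,220:420,::-1],(600,600),interpolation=cv2.INTER_CUBIC))
print(proj(*g,(.49,.2285,.058)))
"
```

```text
t: 5.9
tcp_pos: [0.4905, 0.227, 0.1988]
ee_rot: [-1.757, -2.604, 0.003]
contact_force: [-0.3, 0.3, -2.7]
width: 0.0141
tx,ty,tz cm [ 0.157  0.014 -0.125] w [-0.0021  0.0008 -0.0004]
now [0.4905 0.227  0.1988] yaw 111.98 z [-0.0017 -0.0015 -1.    ] F [-0.33  0.33 -2.67] T [-0.006 -0.175  0.018] w 0.0141 t 5.9 q [ 4.130e-01  2.870e-01  1.688e+00 -1.000e-03  1.168e+00  2.900e-02]
[325.62893893 236.36755402]
```

View pics/w5.png

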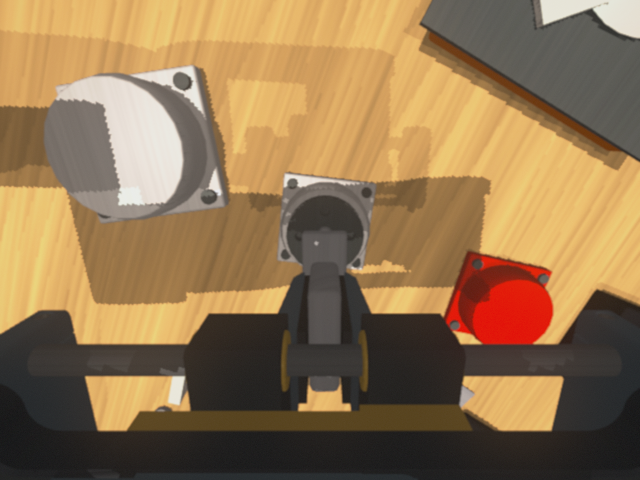

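```bash
python3 -c "
from h import *
p=cv2.imread('pics/w5.png')
cv2.imwrite('pics/w5c.png',cv2.convertScaleAbs(cv2.resize(p[170:280,270:390],(720,660),interpolation=cv2.INTER_CUBIC)[:600],alpha=2.))
g,p,st=cam('top','t2');g,p,st=cam('side','s2')
t=cv2.imread('pics/t2.png');s=cv2.imread('pics/s2.png')
cv2.imwrite('pics/ts.png',np.hstack([cv2.resize(t[200:290,165:255],(400,400)),cv2.resize(s[230:400,140:310],(400,400))]))
"
```

```text
(no output)
```

View pics/w5c.png

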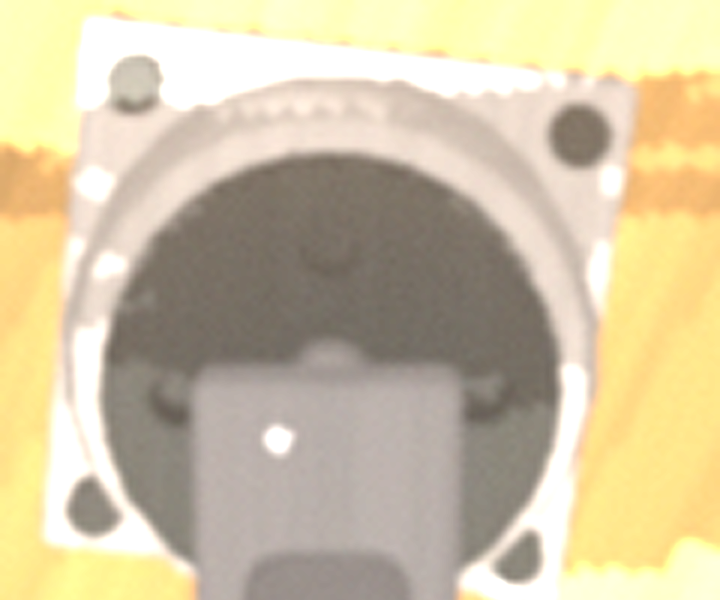

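View pics/ts.png

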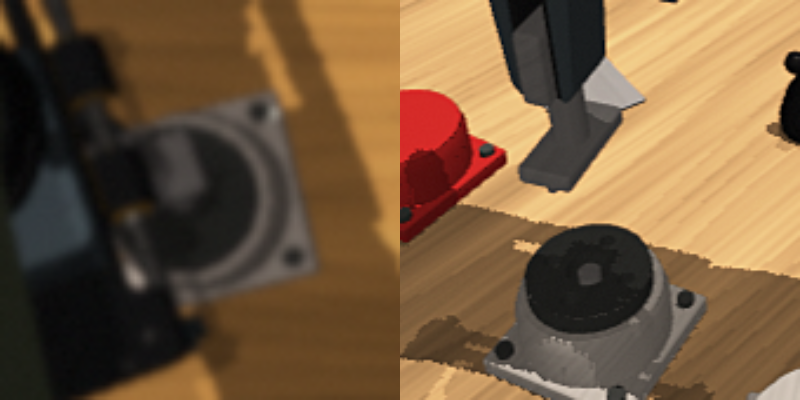

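```bash
python3 -c "
from h import *
g,p,st=cam('wrist')
print(st['tcp_pos'],st['contact_force'])
M=R.from_rotvec(st['ee_rot'])
f=lambda x,y,z:M.inv().apply(ray(*g,270+x/6-.42,170+y/6-.42,z)-st['tcp_pos'])*1000
for q in [(330,245),(172,397),(490,395),(332,370),(104,370),(558,370),(332,155)]: print(q,f(*q,.058).round(2))
zt=st['tcp_pos'][2]-.061
print('foot corners',f(190,370,zt+.01).round(2),f(462,370,zt+.01).round(2))
print('grip end', f(248,560,zt+.046).round(2),f(408,560,zt+.046).round(2))
"
```

```text
[0.49091144 0.22688589 0.19946022] [ 0.48914111 -0.6938972  -2.312184  ]
(330, 245) [ 24.44  -0.49 141.45]
(172, 397) [  2.03 -23.42 141.47]
(490, 395) [  2.36  22.74 141.45]
(332, 370) [  6.1   -0.19 141.46]
(104, 370) [  6.07 -33.17 141.47]
(558, 370) [  6.12  32.49 141.44]
(332, 155) [ 37.25  -0.22 141.45]
foot corners [ 29.78 -14.63  51.  ] [29.8  12.74 50.98]
grip end [22.44 -7.56 14.99] [22.45  6.11 14.99]
```

```bash
python3 -m crank '[{"tx":0.06,"ty":0.02,"tz":1,"wx":0,"wy":0,"wz":0,"claw":1},{"tx":0.13,"ty":0.04,"tz":2.5,"wx":0,"wy":0,"wz":0,"claw":1},{"tx":0.13,"ty":0.04,"tz":4.2,"wx":0,"wy":0,"wz":0,"claw":1},{"tx":0.13,"ty":0.04,"tz":5.5,"wx":0,"wy":0,"wz":0,"claw":1},{"tx":0.13,"ty":0.04,"tz":6.3,"wx":0,"wy":0,"wz":0,"claw":1},{"tx":0.13,"ty":0.04,"tz":6.7,"wx":0,"wy":0,"wz":0,"claw":1},{"tx":0.13,"ty":0.04,"tz":6.7,"wx":0,"wy":0,"wz":0,"claw":1},{"tx":0.13,"ty":0.04,"tz":6.7,"wx":0,"wy":0,"wz":0,"claw":1}]' 50;  python3 -c "
from h import *
togo((.490,.2285,.119),112);
g,p,st=cam('wrist','w6')
cv2.imwrite('pics/w6c.png',cv2.convertScaleAbs(cv2.resize(p[190:300,260:390,::-1],(780,660),interpolation=cv2.INTER_CUBIC)[:600],alpha=2))
g,p,_=cam('side','s3'); cv2.imwrite('pics/s3c.png',cv2.resize(p[280:400,170:290,::-1],(600,600),interpolation=cv2.INTER_CUBIC))
"
```

```text
t: 6.9
tcp_pos: [0.4911, 0.2295, 0.1331]
ee_rot: [1.756, 2.604, 0.001]
contact_force: [-0.6, 0.5, -2.6]
width: 0.0138
tx,ty,tz cm [-0.055 -0.14   1.407] w [ 0.001  0.    -0.   ]
now [0.4911 0.2295 0.1331] yaw 112.0 z [ 1.e-03  3.e-04 -1.e+00] F [-0.59  0.5  -2.59] T [ 0.024 -0.129 -0.03 ] w 0.0138 t 6.9 q [ 0.416  0.347  1.782 -0.     1.012  0.032]
```

View pics/w6c.png

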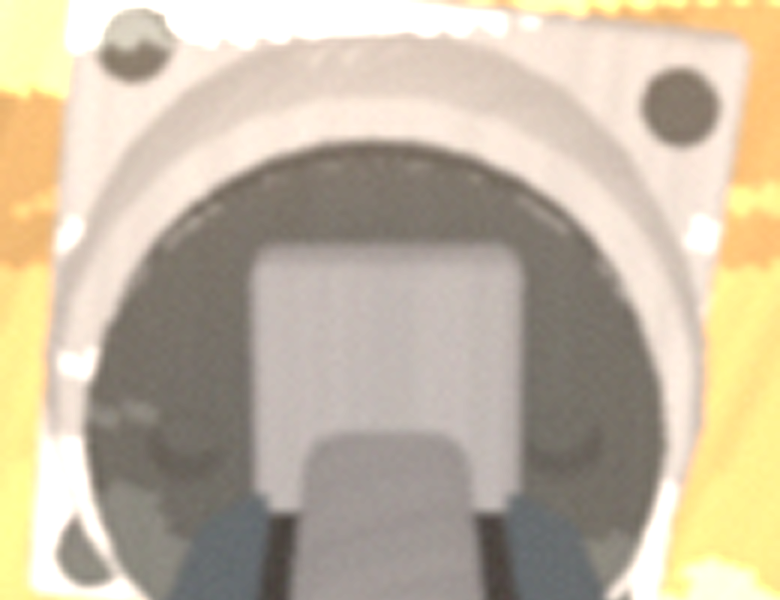

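View pics/s3c.png

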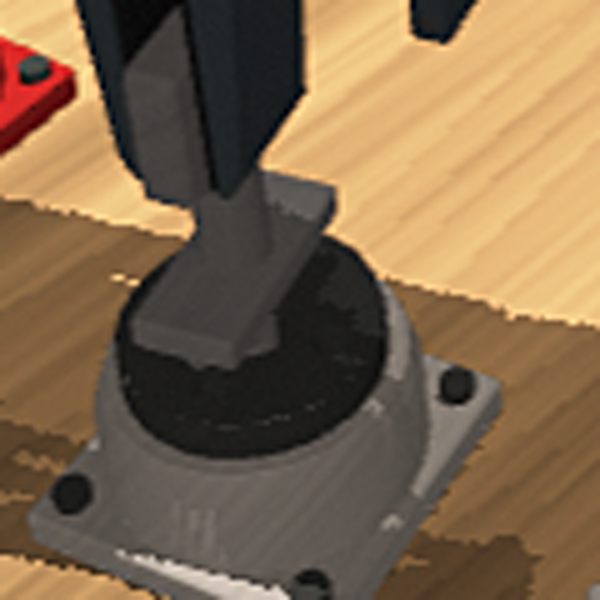

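```bash
python3 -c "
from h import *
g,p,st=cam('wrist')
print(st['tcp_pos'],st['contact_force'])
M=R.from_rotvec(st['ee_rot'])
f=lambda x,y,z:M.inv().apply(ray(*g,260+x/6-.42,190+y/6-.42,z)-st['tcp_pos'])*1000
for q in [(88,420),(664,420),(376,142),(185,445),(565,445)]: print(q,f(*q,.058).round(2))
zt=st['tcp_pos'][2]-.061
print('foot corners',f(250,250,zt+.01).round(2),f(524,250,zt+.01).round(2),f(256,510,zt+.01).round(2),f(522,510,zt+.01).round(2))
"
```

```text
[0.49113985 0.22959445 0.1332924 ] [-0.13990905  0.07252658 -3.10660482]
(88, 420) [  3.19 -35.32  75.24]
(664, 420) [ 3.19 31.07 75.34]
(376, 142) [35.77 -2.08 75.29]
(185, 445) [  0.12 -24.22  75.26]
(565, 445) [ 0.13 19.74 75.32]
foot corners [ 29.78 -14.63  50.98] [29.79 12.94 51.02] [  1.72 -14.53  50.98] [ 1.72 13.28 51.02]
```

```bash
python3 -m crank '[{"tx":-0.03,"ty":-0.13,"tz":0,"wx":0,"wy":0,"wz":0,"claw":1},{"tx":-0.03,"ty":-0.13,"tz":0.2,"wx":0,"wy":0,"wz":0,"claw":1},{"tx":-0.03,"ty":-0.13,"tz":0.4,"wx":0,"wy":0,"wz":0,"claw":1},{"tx":-0.03,"ty":-0.13,"tz":0.4,"wx":0,"wy":0,"wz":0,"claw":1},{"tx":-0.03,"ty":-0.13,"tz":0.4,"wx":0,"wy":0,"wz":0,"claw":1}]' 50;  python3 -c "
from h import *
togo((.490,.2285,.119),112);
g,p,st=cam('wrist','w7')
cv2.imwrite('pics/w7c.png',cv2.convertScaleAbs(cv2.resize(p[190:300,260:390,::-1],(780,660),interpolation=cv2.INTER_CUBIC)[:600],alpha=2.5))
g,p,_=cam('side','s4'); cv2.imwrite('pics/s4c.png',cv2.convertScaleAbs(cv2.resize(p[300:380,190:270,::-1],(600,600),interpolation=cv2.INTER_CUBIC),alpha=2.5))
"
```

```text
t: 7.55
tcp_pos: [0.4896, 0.2286, 0.1285]
ee_rot: [-1.757, -2.604, 0.0]
contact_force: [0.6, -0.3, -3.5]
width: 0.0136
tx,ty,tz cm [-0.028  0.036  0.95 ] w [-0.0002  0.0001 -0.    ]
now [0.4896 0.2286 0.1285] yaw 112.0 z [-2.e-04 -2.e-04 -1.e+00] F [ 0.63 -0.34 -3.48] T [ 0.026 -0.13  -0.006] w 0.0136 t 7.55 q [ 0.416  0.35   1.791 -0.     1.001  0.032]
```

View pics/w7c.png

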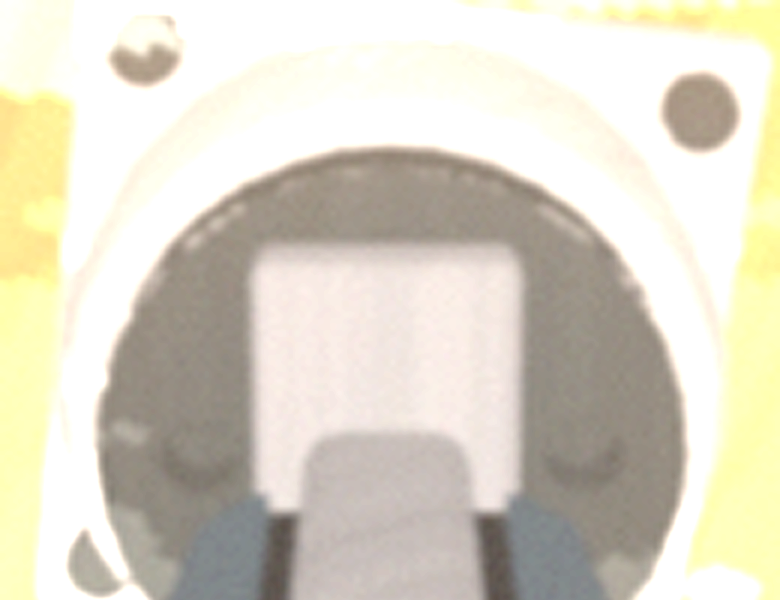

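View pics/s4c.png

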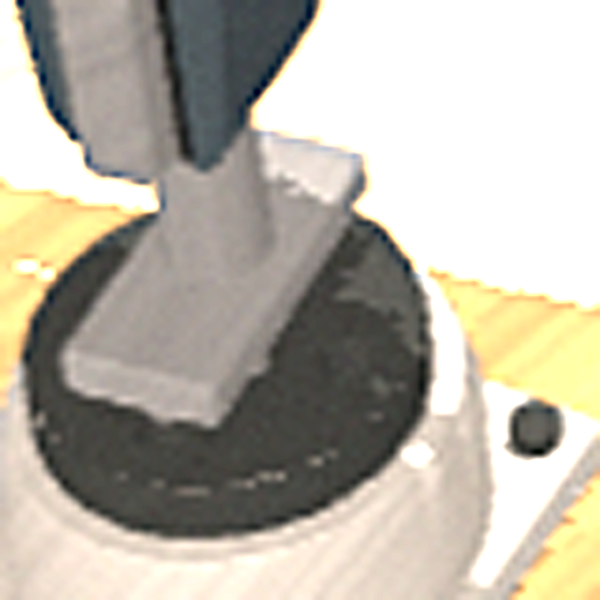

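```bash
python3 -c "
from h import *
g,p,st=cam('wrist')
print(st['tcp_pos'],st['contact_force'])
M=R.from_rotvec(st['ee_rot'])
f=lambda x,y,z:M.inv().apply(ray(*g,260+x/6-.42,190+y/6-.42,z)-st['tcp_pos'])*1000
for q in [(98,430),(686,430),(392,148),(200,485),(588,482)]: print(q,f(*q,.058).round(2))
zt=st['tcp_pos'][2]-.061
print('foot',f(387,248,zt+.01).round(2),f(387,240,zt+.01).round(2))
"
```

```text
[0.48965371 0.22864991 0.12860018] [ 0.09263667  0.3815166  -3.58790065]
(98, 430) [  3.61 -33.54  70.6 ]
(686, 430) [ 3.65 32.96 70.6 ]
(392, 148) [36.09 -0.32 70.6 ]
(200, 485) [ -3.03 -22.17  70.6 ]
(588, 482) [-2.64 22.06 70.6 ]
foot [29.99 -0.84 51.  ] [30.82 -0.84 51.  ]
```

```bash
python3 -m crank '[{"tx":0.03,"ty":0.05,"tz":0.05,"wx":0,"wy":0,"wz":0,"claw":1},{"tx":0.03,"ty":0.05,"tz":0.12,"wx":0,"wy":0,"wz":0,"claw":1},{"tx":0.03,"ty":0.05,"tz":0.2,"wx":0,"wy":0,"wz":0,"claw":1},{"tx":0.03,"ty":0.05,"tz":0.2,"wx":0,"wy":0,"wz":0,"claw":1}]' 50;  python3 -c "
from h import *
togo((.490,.2285,.119),112)"
```

```text
t: 8.1
tcp_pos: [0.4898, 0.2291, 0.1264]
ee_rot: [-1.757, -2.604, 0.001]
contact_force: [-0.1, 0.0, -3.6]
width: 0.0139
tx,ty,tz cm [-0.059 -0.007  0.745] w [-0.0004  0.0001  0.0001]
now [0.4898 0.2291 0.1264] yaw 112.0 z [-3.e-04 -2.e-04 -1.e+00] F [-0.13  0.04 -3.61] T [-0.025 -0.093 -0.054] w 0.0139 t 8.1 q [ 0.416  0.352  1.792 -0.     0.997  0.032]
```

```bash
python3 -m crank '[{"tx":0,"ty":0,"tz":0.05,"wx":0,"wy":0,"wz":0,"claw":1},{"tx":0,"ty":0,"tz":0.1,"wx":0,"wy":0,"wz":0,"claw":1},{"tx":0,"ty":0,"tz":0.15,"wx":0,"wy":0,"wz":0,"claw":1},{"tx":0,"ty":0,"tz":0.15,"wx":0,"wy":0,"wz":0,"claw":1}]' 50;  python3 -c "
from h import *
togo((.490,.2285,.119),112)"
```

```text
t: 8.5
tcp_pos: [0.4899, 0.2291, 0.125]
ee_rot: [-1.757, -2.604, 0.0]
contact_force: [0.5, -0.6, -2.2]
width: 0.0139
tx,ty,tz cm [-0.056 -0.013  0.603] w [-0.0002  0.0001 -0.    ]
now [0.4899 0.2291 0.125 ] yaw 112.0 z [-1.e-04 -2.e-04 -1.e+00] F [ 0.5  -0.56 -2.22] T [ 0.03  -0.123 -0.012] w 0.0139 t 8.5 q [ 0.416  0.354  1.794 -0.     0.994  0.032]
```

```bash
python3 -m crank '[{"tx":0,"ty":0,"tz":0.05,"wx":0,"wy":0,"wz":0,"claw":1},{"tx":0,"ty":0,"tz":0.1,"wx":0,"wy":0,"wz":0,"claw":1},{"tx":0,"ty":0,"tz":0.1,"wx":0,"wy":0,"wz":0,"claw":1}]' 50;  python3 -c "
from h import *
togo((.490,.2285,.119),112)"
```

```text
t: 8.8
tcp_pos: [0.4899, 0.2291, 0.124]
ee_rot: [-1.757, -2.604, 0.0]
contact_force: [0.6, -0.8, -2.5]
width: 0.0137
tx,ty,tz cm [-0.056 -0.011  0.502] w [-0.0002  0.0001 -0.    ]
now [0.4899 0.2291 0.124 ] yaw 112.0 z [-2.e-04 -2.e-04 -1.e+00] F [ 0.64 -0.75 -2.48] T [ 0.02  -0.156 -0.024] w 0.0137 t 8.8 q [ 0.416  0.355  1.796 -0.     0.991  0.032]
```

```bash
python3 -m crank '[{"tx":0,"ty":0,"tz":0.05,"wx":0,"wy":0,"wz":0,"claw":1},{"tx":0,"ty":0,"tz":0.1,"wx":0,"wy":0,"wz":0,"claw":1},{"tx":0,"ty":0,"tz":0.15,"wx":0,"wy":0,"wz":0,"claw":1},{"tx":0,"ty":0,"tz":0.2,"wx":0,"wy":0,"wz":0,"claw":1},{"tx":0,"ty":0,"tz":0.2,"wx":0,"wy":0,"wz":0,"claw":1}]' 50;  python3 -c "
from h import *
togo((.490,.2285,.119),112)"
```

```text
t: 9.3
tcp_pos: [0.4899, 0.2291, 0.122]
ee_rot: [-1.757, -2.605, 0.0]
contact_force: [-0.4, -0.2, -3.2]
width: 0.0142
tx,ty,tz cm [-0.056 -0.011  0.303] w [-0.0002  0.0001  0.    ]
now [0.4899 0.2291 0.122 ] yaw 112.0 z [-1.e-04 -2.e-04 -1.e+00] F [-0.38 -0.24 -3.19] T [ 0.059 -0.093 -0.026] w 0.0142 t 9.3 q [ 0.416  0.357  1.798 -0.     0.987  0.032]
```

Entering freely. On by 2 mm, then finer.

```bash
python3 -m crank '[{"tx":0,"ty":0,"tz":0.05,"wx":0,"wy":0,"wz":0,"claw":1},{"tx":0,"ty":0,"tz":0.1,"wx":0,"wy":0,"wz":0,"claw":1},{"tx":0,"ty":0,"tz":0.15,"wx":0,"wy":0,"wz":0,"claw":1},{"tx":0,"ty":0,"tz":0.2,"wx":0,"wy":0,"wz":0,"claw":1},{"tx":0,"ty":0,"tz":0.2,"wx":0,"wy":0,"wz":0,"claw":1}]' 50;  python3 -c "
from h import *
togo((.490,.2285,.119),112)
g,p,_=cam('side','s5'); cv2.imwrite('pics/s5c.png',cv2.convertScaleAbs(cv2.resize(p[300:380,190:270,::-1],(600,600),interpolation=cv2.INTER_CUBIC),alpha=2.5))"
```

```text
t: 9.8
tcp_pos: [0.4899, 0.2291, 0.12]
ee_rot: [-1.757, -2.604, 0.0]
contact_force: [0.4, 0.5, -2.2]
width: 0.0138
tx,ty,tz cm [-0.058 -0.012  0.103] w [-0.0002  0.0001  0.    ]
now [0.4899 0.2291 0.12  ] yaw 112.0 z [-1.e-04 -2.e-04 -1.e+00] F [ 0.39  0.46 -2.24] T [ 0.001 -0.144  0.019] w 0.0138 t 9.8 q [ 0.416  0.359  1.801 -0.     0.982  0.032]
```

View pics/s5c.png

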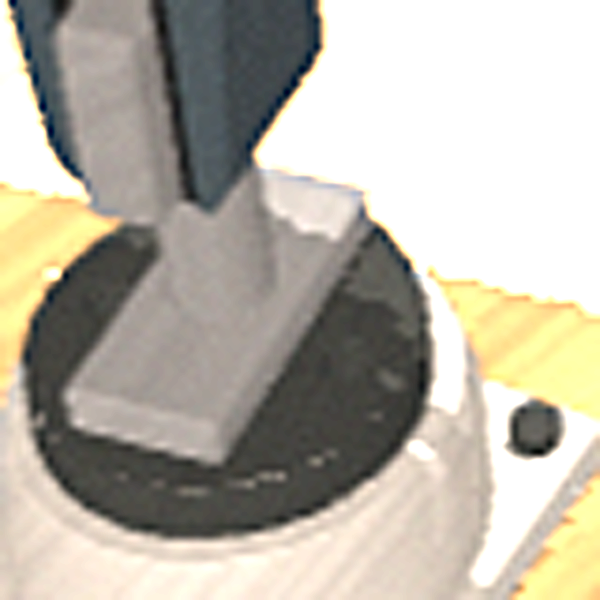

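Prongs are out of sight; the foot is about 1 mm above the ring's face. Feel down in 0.3 mm steps.

```bash
python3 -m crank '[{"tx":0,"ty":0,"tz":0.03,"wx":0,"wy":0,"wz":0,"claw":1},{"tx":0,"ty":0,"tz":0.06,"wx":0,"wy":0,"wz":0,"claw":1},{"tx":0,"ty":0,"tz":0.06,"wx":0,"wy":0,"wz":0,"claw":1}]' 50; python3 -m crank '[{"tx":0,"ty":0,"tz":0.03,"wx":0,"wy":0,"wz":0,"claw":1},{"tx":0,"ty":0,"tz":0.03,"wx":0,"wy":0,"wz":0,"claw":1}]' 50; python3 -m crank '[{"tx":0,"ty":0,"tz":0.02,"wx":0,"wy":0,"wz":0,"claw":1},{"tx":0,"ty":0,"tz":0.02,"wx":0,"wy":0,"wz":0,"claw":1}]' 50
```

```text
t: 10.15
tcp_pos: [0.4899, 0.2291, 0.1195]
ee_rot: [1.757, 2.604, -0.0]
contact_force: [0.8, -0.4, -2.9]
width: 0.0135
t: 10.35
tcp_pos: [0.4899, 0.2291, 0.1192]
ee_rot: [1.757, 2.604, -0.0]
contact_force: [-0.4, -0.0, -3.2]
width: 0.0135
t: 10.55
tcp_pos: [0.49, 0.2291, 0.119]
ee_rot: [1.757, 2.604, -0.0]
contact_force: [0.2, -0.5, -2.2]
width: 0.0137
```

```bash
python3 -m crank '[{"tx":0,"ty":0,"tz":0.02,"wx":0,"wy":0,"wz":0,"claw":1},{"tx":0,"ty":0,"tz":0.02,"wx":0,"wy":0,"wz":0,"claw":1}]' 50; python3 -m crank '[{"tx":0,"ty":0,"tz":0.02,"wx":0,"wy":0,"wz":0,"claw":1},{"tx":0,"ty":0,"tz":0.02,"wx":0,"wy":0,"wz":0,"claw":1}]' 50;python3 -m crank '[{"tx":0,"ty":0,"tz":0.02,"wx":0,"wy":0,"wz":0,"claw":1},{"tx":0,"ty":0,"tz":0.02,"wx":0,"wy":0,"wz":0,"claw":1}]' 50
```

```text
t: 10.75
tcp_pos: [0.49, 0.2291, 0.119]
ee_rot: [1.757, 2.604, 0.0]
contact_force: [-0.9, 0.2, -0.2]
width: 0.0139
t: 10.95
tcp_pos: [0.49, 0.2291, 0.119]
ee_rot: [1.757, 2.604, 0.0]
contact_force: [-2.2, -0.7, 1.7]
width: 0.0137
t: 11.15
tcp_pos: [0.49, 0.2291, 0.119]
ee_rot: [1.757, 2.604, 0.0]
contact_force: [-1.9, -0.3, 5.5]
width: 0.0141
```

```bash
python3 -m crank '[{"tx":0,"ty":0,"tz":-0.05,"wx":0,"wy":0,"wz":0,"claw":1},{"tx":0,"ty":0,"tz":-0.05,"wx":0,"wy":0,"wz":0.03,"claw":1},{"tx":0,"ty":0,"tz":-0.05,"wx":0,"wy":0,"wz":0.06,"claw":1},{"tx":0,"ty":0,"tz":-0.05,"wx":0,"wy":0,"wz":0.09,"claw":1},{"tx":0,"ty":0,"tz":-0.05,"wx":0,"wy":0,"wz":0.12,"claw":1},{"tx":0,"ty":0,"tz":-0.05,"wx":0,"wy":0,"wz":0.12,"claw":1}]' 60; python3 -c "
from h import *
togo((.490,.2291,.119),112)"
```

```text
t: 11.75
tcp_pos: [0.49, 0.2291, 0.119]
ee_rot: [1.911, 2.494, 0.0]
contact_force: [-1.6, 0.8, 3.9]
width: 0.0139
tx,ty,tz cm [-0.005  0.002 -0.001] w [ 1.000e-04  1.000e-04 -1.208e-01]
now [0.49   0.2291 0.119 ] yaw 105.08 z [ 1.e-04 -0.e+00 -1.e+00] F [-1.62  0.77  3.87] T [-0.122  0.189  0.051] w 0.0139 t 11.75 q [ 0.416  0.36   1.802 -0.     0.979  0.153]
```

```bash
python3 -m crank '[{"tx":0,"ty":0,"tz":0,"wx":0,"wy":0,"wz":0.03,"claw":1},{"tx":0,"ty":0,"tz":0,"wx":0,"wy":0,"wz":0.06,"claw":1},{"tx":0,"ty":0,"tz":0,"wx":0,"wy":0,"wz":0.09,"claw":1},{"tx":0,"ty":0,"tz":0,"wx":0,"wy":0,"wz":0.09,"claw":1}]' 60; python3 -c "
from h import *
togo((.490,.2291,.119),112)
g,p,_=cam('side','s6'); cv2.imwrite('pics/s6c.png',cv2.convertScaleAbs(cv2.resize(p[300:380,190:270,::-1],(600,600),interpolation=cv2.INTER_CUBIC),alpha=2.5))"
```

```text
t: 12.15
tcp_pos: [0.49, 0.2292, 0.119]
ee_rot: [2.021, 2.405, 0.0]
contact_force: [-2.0, 0.4, 3.2]
width: 0.0138
tx,ty,tz cm [-0.007  0.002 -0.002] w [ 1.000e-04 -0.000e+00 -2.109e-01]
now [0.49   0.2292 0.119 ] yaw 99.92 z [ 1.e-04  1.e-04 -1.e+00] F [-2.    0.36  3.23] T [-0.104  0.192  0.07 ] w 0.0138 t 12.15 q [0.416 0.36  1.802 0.    0.979 0.243]
```

View pics/s6c.png

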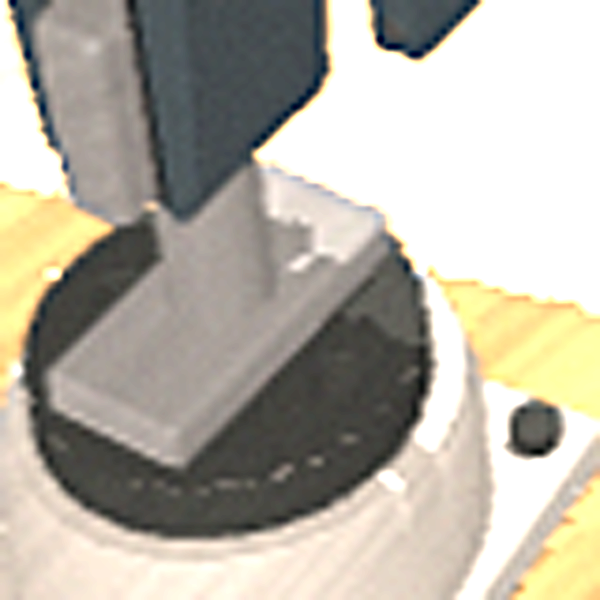

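```bash
python3 -m crank '[{"tx":0,"ty":0,"tz":0,"wx":0,"wy":0,"wz":0.03,"claw":1},{"tx":0,"ty":0,"tz":0,"wx":0,"wy":0,"wz":0.06,"claw":1},{"tx":0,"ty":0,"tz":0,"wx":0,"wy":0,"wz":0.09,"claw":1}]' 60; python3 -c "
from h import *
togo((.490,.2291,.119),112)"; python3 -m crank '[{"tx":0,"ty":0,"tz":0,"wx":0,"wy":0,"wz":0.03,"claw":1},{"tx":0,"ty":0,"tz":0,"wx":0,"wy":0,"wz":0.06,"claw":1},{"tx":0,"ty":0,"tz":0,"wx":0,"wy":0,"wz":0.08,"claw":1}]' 60; python3 -c "
from h import *
togo((.490,.2291,.119),112)"
```

```text
t: 12.5
tcp_pos: [0.49, 0.2291, 0.119]
ee_rot: [2.128, 2.311, 0.0]
contact_force: [-1.2, -0.3, 3.5]
width: 0.0138
tx,ty,tz cm [-0.004 -0.002 -0.003] w [ 2.000e-04  1.000e-04 -3.016e-01]
now [0.49   0.2291 0.119 ] yaw 94.72 z [ 2.e-04 -0.e+00 -1.e+00] F [-1.21 -0.31  3.48] T [-0.086  0.2    0.243] w 0.0138 t 12.5 q [ 0.416  0.36   1.802 -0.     0.979  0.334]
t: 12.8
tcp_pos: [0.4901, 0.2291, 0.119]
ee_rot: [2.219, 2.224, 0.0]
contact_force: [-0.3, -0.0, 3.5]
width: 0.0137
tx,ty,tz cm [-0.004 -0.007  0.   ] w [ 3.000e-04  0.000e+00 -3.817e-01]
now [0.4901 0.2291 0.119 ] yaw 90.13 z [ 3.e-04  0.e+00 -1.e+00] F [-0.27 -0.02  3.53] T [-0.064  0.265  0.261] w 0.0137 t 12.8 q [ 0.416  0.36   1.802 -0.     0.979  0.414]
```

```bash
python3 -m crank '[{"tx":0,"ty":0,"tz":0,"wx":0,"wy":0,"wz":0.03,"claw":1},{"tx":0,"ty":0,"tz":0,"wx":0,"wy":0,"wz":0.06,"claw":1},{"tx":0,"ty":0,"tz":0,"wx":0,"wy":0,"wz":0.09,"claw":1}]' 60; python3 -c "
from h import *
togo((.490,.2291,.119),112)"; python3 -m crank '[{"tx":0,"ty":0,"tz":0,"wx":0,"wy":0,"wz":0.03,"claw":1},{"tx":0,"ty":0,"tz":0,"wx":0,"wy":0,"wz":0.05,"claw":1},{"tx":0,"ty":0,"tz":0,"wx":0,"wy":0,"wz":0.05,"claw":1}]' 60; python3 -c "
from h import *
togo((.490,.2291,.119),112)
g,p,_=cam('wrist','w8'); cv2.imwrite('pics/w8c.png',cv2.convertScaleAbs(cv2.resize(p[190:300,260:390,::-1],(780,660),interpolation=cv2.INTER_CUBIC)[:600],alpha=2.5))"
```

```text
t: 13.1
tcp_pos: [0.49, 0.2291, 0.119]
ee_rot: [2.317, 2.121, 0.0]
contact_force: [-1.5, -0.4, 3.4]
width: 0.0136
tx,ty,tz cm [-0.005 -0.004 -0.003] w [ 3.00e-04  1.00e-04 -4.72e-01]
now [0.49   0.2291 0.119 ] yaw 84.95 z [ 3.e-04 -0.e+00 -1.e+00] F [-1.51 -0.41  3.41] T [-0.028  0.181  0.306] w 0.0136 t 13.1 q [ 0.416  0.36   1.802 -0.     0.979  0.504]
t: 13.4
tcp_pos: [0.4901, 0.2291, 0.119]
ee_rot: [2.368, 2.064, 0.0]
contact_force: [-1.5, -0.4, 3.8]
width: 0.0138
tx,ty,tz cm [-0.003 -0.007 -0.001] w [ 3.000e-04 -0.000e+00 -5.209e-01]
now [0.4901 0.2291 0.119 ] yaw 82.16 z [ 3.e-04  1.e-04 -1.e+00] F [-1.46 -0.37  3.76] T [-0.1    0.086  0.057] w 0.0138 t 13.4 q [ 0.416  0.36   1.802 -0.     0.979  0.553]
```

View pics/w8c.png

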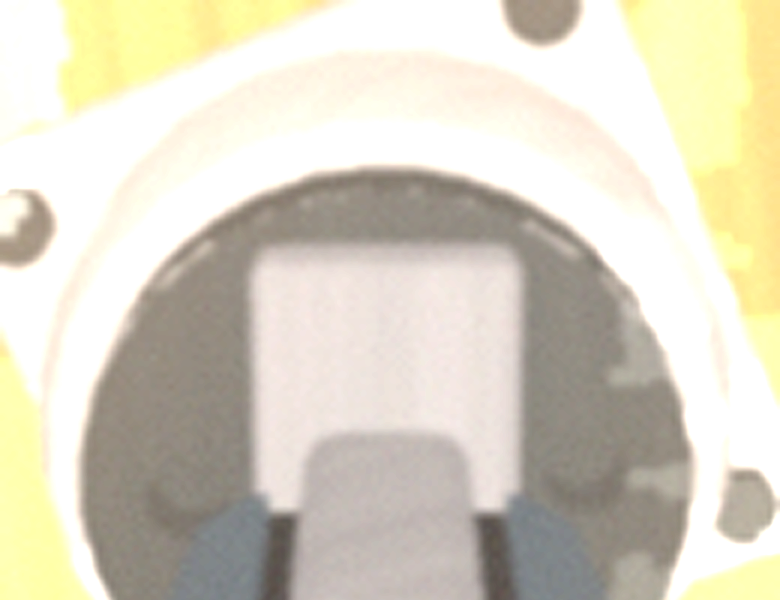

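```bash
for i in 1; do python3 -m crank '[{"tx":0,"ty":0,"tz":0,"wx":0,"wy":0,"wz":0.03,"claw":1},{"tx":0,"ty":0,"tz":0,"wx":0,"wy":0,"wz":0.06,"claw":1}]' 60; done; python3 -c "
from h import *
togo((.490,.2291,.119),112)"; python3 -m crank '[{"tx":0,"ty":0,"tz":0,"wx":0,"wy":0,"wz":0.02,"claw":1},{"tx":0,"ty":0,"tz":0,"wx":0,"wy":0,"wz":0.04,"claw":1}]' 60; python3 -c "
from h import *
togo((.490,.2291,.119),112)"
```

```text
t: 13.65
tcp_pos: [0.4901, 0.2291, 0.119]
ee_rot: [2.429, 1.992, 0.0]
contact_force: [-1.2, -0.4, 4.8]
width: 0.014
tx,ty,tz cm [-0.005 -0.007 -0.003] w [ 4.000e-04  1.000e-04 -5.808e-01]
now [0.4901 0.2291 0.119 ] yaw 78.72 z [ 4.e-04 -1.e-04 -1.e+00] F [-1.25 -0.38  4.83] T [-0.081  0.214  0.285] w 0.014 t 13.65 q [ 0.416  0.36   1.802 -0.     0.979  0.613]
t: 13.85
tcp_pos: [0.4901, 0.2291, 0.119]
ee_rot: [2.468, 1.943, 0.0]
contact_force: [-0.5, 0.2, 4.1]
width: 0.0135
tx,ty,tz cm [-0.003 -0.007 -0.003] w [ 3.000e-04  1.000e-04 -6.208e-01]
now [0.4901 0.2291 0.119 ] yaw 76.43 z [ 3.e-04 -1.e-04 -1.e+00] F [-0.51  0.24  4.09] T [-0.107  0.166  0.248] w 0.0135 t 13.85 q [ 0.416  0.36   1.802 -0.     0.979  0.653]
```

Still steady friction (~0.25 N m), not at the stop yet. Smaller steps.

```bash
python3 -m crank '[{"tx":0,"ty":0,"tz":0,"wx":0,"wy":0,"wz":0.02,"claw":1},{"tx":0,"ty":0,"tz":0,"wx":0,"wy":0,"wz":0.04,"claw":1}]' 60; python3 -c "
from h import *
togo((.490,.2291,.119),112)"; python3 -m crank '[{"tx":0,"ty":0,"tz":0,"wx":0,"wy":0,"wz":0.015,"claw":1},{"tx":0,"ty":0,"tz":0,"wx":0,"wy":0,"wz":0.03,"claw":1}]' 60; python3 -c "
from h import *
togo((.490,.2291,.119),112)"
```

```text
t: 14.05
tcp_pos: [0.4901, 0.2291, 0.119]
ee_rot: [2.507, 1.893, 0.0]
contact_force: [0.2, 0.1, 4.5]
width: 0.0138
tx,ty,tz cm [-0.005 -0.009 -0.003] w [ 4.000e-04  1.000e-04 -6.613e-01]
now [0.4901 0.2291 0.119 ] yaw 74.11 z [ 4.e-04 -1.e-04 -1.e+00] F [0.19 0.12 4.5 ] T [-0.108  0.066  0.237] w 0.0138 t 14.05 q [ 0.416  0.36   1.802 -0.     0.979  0.694]
t: 14.25
tcp_pos: [0.4901, 0.2291, 0.119]
ee_rot: [2.533, 1.857, 0.0]
contact_force: [-1.2, -0.1, 4.1]
width: 0.0138
tx,ty,tz cm [-0.004 -0.01  -0.002] w [ 5.000e-04  3.000e-04 -6.897e-01]
now [0.4901 0.2291 0.119 ] yaw 72.48 z [ 5.e-04 -3.e-04 -1.e+00] F [-1.2  -0.06  4.14] T [-0.033  0.1    0.841] w 0.0138 t 14.25 q [ 4.160e-01  3.600e-01  1.802e+00 -1.000e-03  9.790e-01  7.220e-01]
```

```bash
python3 -m crank '[{"tx":0,"ty":0,"tz":0,"wx":0,"wy":0,"wz":0.005,"claw":1},{"tx":0,"ty":0,"tz":0,"wx":0,"wy":0,"wz":0.005,"claw":1}]' 60; python3 -c "
from h import *
togo((.490,.2291,.119),112)
g,p,_=cam('wrist','w9'); cv2.imwrite('pics/w9c.png',cv2.convertScaleAbs(cv2.resize(p[190:300,260:390,::-1],(780,660),interpolation=cv2.INTER_CUBIC)[:600],alpha=2.5))"
```

```text
t: 14.45
tcp_pos: [0.4901, 0.2291, 0.119]
ee_rot: [2.537, 1.852, 0.0]
contact_force: [0.2, 0.5, 4.2]
width: 0.0138
tx,ty,tz cm [-0.005 -0.006 -0.002] w [ 5.00e-04  3.00e-04 -6.94e-01]
now [0.4901 0.2291 0.119 ] yaw 72.24 z [ 5.e-04 -3.e-04 -1.e+00] F [0.21 0.45 4.23] T [-0.131  0.057  0.847] w 0.0138 t 14.45 q [ 4.160e-01  3.600e-01  1.802e+00 -1.000e-03  9.790e-01  7.270e-01]
```

View pics/w9c.png

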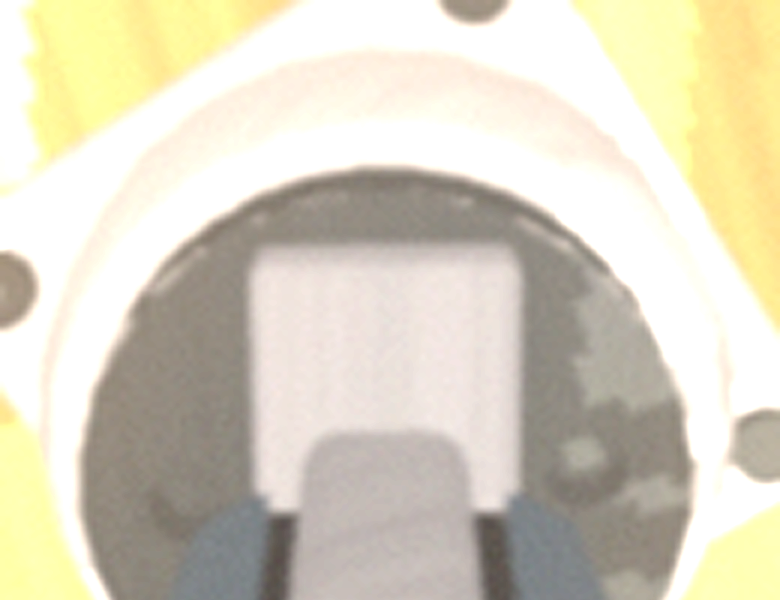

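```bash
python3 -m crank '[{"tx":0,"ty":0,"tz":0,"wx":0,"wy":0,"wz":-0.02,"claw":1},{"tx":0,"ty":0,"tz":0,"wx":0,"wy":0,"wz":-0.04,"claw":1},{"tx":0,"ty":0,"tz":0,"wx":0,"wy":0,"wz":-0.055,"claw":1},{"tx":0,"ty":0,"tz":0,"wx":0,"wy":0,"wz":-0.055,"claw":1}]' 60; python3 -c "
from h import *
togo((.490,.2291,.119),112)"
```

```text
t: 14.9
tcp_pos: [0.4901, 0.2292, 0.119]
ee_rot: [-2.487, -1.919, -0.001]
contact_force: [-1.0, 0.3, 3.9]
width: 0.014
tx,ty,tz cm [-0.008 -0.004 -0.003] w [ 2.000e-04 -3.000e-04 -6.403e-01]
now [0.4901 0.2292 0.119 ] yaw 75.31 z [ 2.e-04  3.e-04 -1.e+00] F [-1.02  0.32  3.89] T [-0.11  -0.014  0.031] w 0.014 t 14.9 q [0.416 0.36  1.802 0.    0.979 0.672]
```

```bash
python3 -m crank '[{"tx":0,"ty":0,"tz":-0.2,"wx":0,"wy":0,"wz":0,"claw":1},{"tx":0,"ty":0,"tz":-0.4,"wx":0,"wy":0,"wz":0,"claw":1},{"tx":0,"ty":0,"tz":-0.4,"wx":0,"wy":0,"wz":0,"claw":1}]' 60; python3 -c "
from h import *
togo((.490,.2291,.119),112)"
```

```text
t: 15.2
tcp_pos: [0.4896, 0.2289, 0.1224]
ee_rot: [-2.487, -1.919, 0.002]
contact_force: [0.9, 0.1, -2.7]
width: 0.0132
tx,ty,tz cm [0.029 0.037 0.337] w [-1.200e-03  5.000e-04 -6.402e-01]
now [0.4896 0.2289 0.1224] yaw 75.32 z [-1.2e-03 -6.0e-04 -1.0e+00] F [ 0.94  0.06 -2.71] T [-0.078 -0.27   0.004] w 0.0132 t 15.2 q [ 0.416  0.357  1.798 -0.     0.989  0.672]
```

```bash
python3 -m crank '[{"tx":0,"ty":0,"tz":-0.3,"wx":0,"wy":0,"wz":0,"claw":1},{"tx":0,"ty":0,"tz":-0.6,"wx":0,"wy":0,"wz":0,"claw":1},{"tx":0,"ty":0,"tz":-1.2,"wx":0,"wy":0,"wz":0,"claw":1},{"tx":0,"ty":0,"tz":-3,"wx":0,"wy":0,"wz":0,"claw":1},{"tx":0,"ty":0,"tz":-5.5,"wx":0,"wy":0,"wz":0,"claw":1},{"tx":0,"ty":0,"tz":-7.6,"wx":0,"wy":0,"wz":0,"claw":1},{"tx":0,"ty":0,"tz":-7.6,"wx":0,"wy":0,"wz":0,"claw":1},{"tx":0,"ty":0,"tz":-7.6,"wx":0,"wy":0,"wz":0,"claw":1}]' 60; python3 -c "
from h import *
togo((.5292,-.2212,.2),109.6)
cam('wrist','w10');cam('side','s10')
p=cv2.imread('pics/w10.png')
cv2.imwrite('pics/w10c.png',cv2.convertScaleAbs(cv2.resize(p[170:280,270:390],(720,660),interpolation=cv2.INTER_CUBIC)[:600],alpha=2.))"
```

```text
t: 16.0
tcp_pos: [0.4896, 0.2291, 0.1989]
ee_rot: [-2.487, -1.92, -0.0]
contact_force: [-1.0, -0.3, -3.7]
width: 0.0137
tx,ty,tz cm [-42.558  15.228  -0.116] w [ 0.    -0.    -0.598]
now [0.4896 0.2291 0.1989] yaw 75.33 z [ 0.  0. -1.] F [-1.02 -0.34 -3.72] T [-0.047 -0.1    0.01 ] w 0.0137 t 16.0 q [0.416 0.286 1.69  0.    1.166 0.672]
```

View pics/w10c.png

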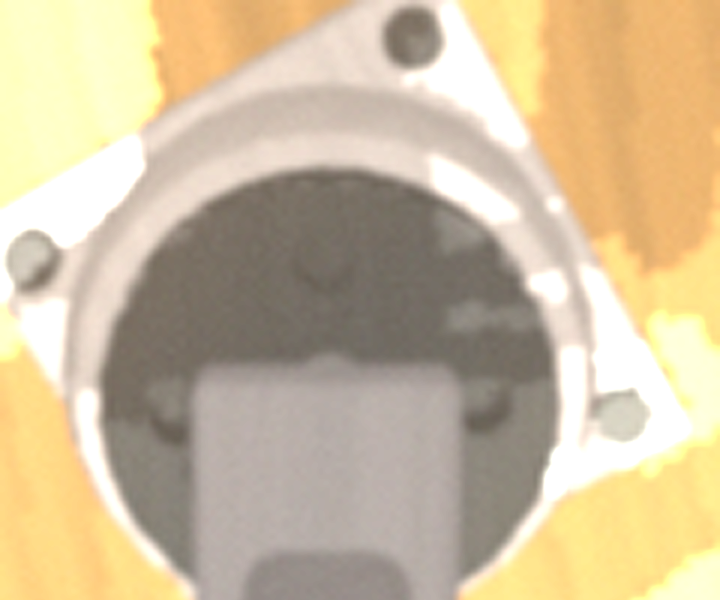

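```bash
python3 -m crank '[{"tx":-2,"ty":0.7,"tz":0,"wx":0,"wy":0,"wz":-0.04,"claw":1},{"tx":-6,"ty":2.1,"tz":0,"wx":0,"wy":0,"wz":-0.1,"claw":1},{"tx":-10,"ty":3.6,"tz":0,"wx":0,"wy":0,"wz":-0.16,"claw":1},{"tx":-14,"ty":5,"tz":0,"wx":0,"wy":0,"wz":-0.22,"claw":1},{"tx":-18,"ty":6.4,"tz":0,"wx":0,"wy":0,"wz":-0.28,"claw":1},{"tx":-22,"ty":7.9,"tz":0,"wx":0,"wy":0,"wz":-0.34,"claw":1},{"tx":-26,"ty":9.3,"tz":0,"wx":0,"wy":0,"wz":-0.4,"claw":1},{"tx":-30,"ty":10.7,"tz":0,"wx":0,"wy":0,"wz":-0.46,"claw":1},{"tx":-34,"ty":12.2,"tz":0,"wx":0,"wy":0,"wz":-0.52,"claw":1},{"tx":-38,"ty":13.6,"tz":0,"wx":0,"wy":0,"wz":-0.57,"claw":1},{"tx":-41,"ty":14.7,"tz":0,"wx":0,"wy":0,"wz":-0.598,"claw":1},{"tx":-42.56,"ty":15.23,"tz":0,"wx":0,"wy":0,"wz":-0.598,"claw":1},{"tx":-42.56,"ty":15.23,"tz":0,"wx":0,"wy":0,"wz":-0.598,"claw":1},{"tx":-42.56,"ty":15.23,"tz":0,"wx":0,"wy":0,"wz":-0.598,"claw":1},{"tx":-42.56,"ty":15.23,"tz":0,"wx":0,"wy":0,"wz":-0.598,"claw":1}]' 60;  python3 -c "
from h import *
togo((.5294,-.2211,.101),109.6);
cam('wrist','w11')
p=cv2.imread('pics/w11.png')
cv2.imwrite('pics/w11c.png',cv2.resize(p[150:310,230:410],(675,600),interpolation=cv2.INTER_CUBIC))"
```

```text
t: 17.6
tcp_pos: [0.5293, -0.2196, 0.1985]
ee_rot: [-1.809, -2.567, -0.001]
contact_force: [0.1, -0.2, -2.8]
width: 0.0138
tx,ty,tz cm [-0.156 -0.03   9.755] w [-0.0006 -0.0014  0.001 ]
now [ 0.5293 -0.2196  0.1985] yaw 109.66 z [-0.001   0.0011 -1.    ] F [ 0.06 -0.17 -2.81] T [ 0.008 -0.104  0.014] w 0.0138 t 17.6 q [-4.140e-01  3.370e-01  1.615e+00  1.000e-03  1.191e+00 -7.570e-01]
```

View pics/w11c.png

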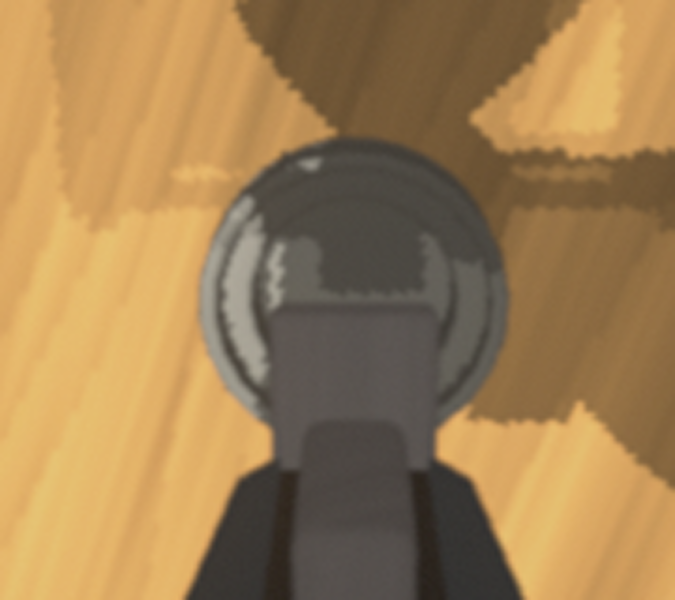

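```bash
python3 -c "
from h import *
g,p,st=cam('wrist')
M=R.from_rotvec(st['ee_rot'])
f=lambda x,y,z:(M.inv().apply(ray(*g,230+x/3.75-.37,150+y/3.75-.37,z)-st['tcp_pos'])*1000).round(2)
print(st['tcp_pos'],f(354,138,.028),f(200,290,.028),f(508,290,.028),'foot',f(272,302,st['tcp_pos'][2]-.051),f(436,302,st['tcp_pos'][2]-.051))
print('well rear edge',f(354,193,.02),'inner rim',f(354,152,.028))
"
```

```text
[ 0.52935463 -0.2197022   0.19880996] [ 40.85  -0.99 170.84] [  2.55 -40.   170.83] [  2.59  38.02 170.8 ] foot [ 30.41 -14.06  51.03] [30.43 12.33 51.02]
well rear edge [ 25.91  -1.   178.83] inner rim [ 37.43  -0.99 170.84]
```

```bash
python3 -m crank '[{"tx":-0.08,"ty":0,"tz":1.5,"wx":0,"wy":0,"wz":0,"claw":1},{"tx":-0.08,"ty":0,"tz":4,"wx":0,"wy":0,"wz":0,"claw":1},{"tx":-0.08,"ty":0,"tz":7,"wx":0,"wy":0,"wz":0,"claw":1},{"tx":-0.08,"ty":0,"tz":9,"wx":0,"wy":0,"wz":0,"claw":1},{"tx":-0.08,"ty":0,"tz":10.4,"wx":0,"wy":0,"wz":0,"claw":1},{"tx":-0.08,"ty":0,"tz":10.8,"wx":0,"wy":0,"wz":0,"claw":1},{"tx":-0.08,"ty":0,"tz":10.8,"wx":0,"wy":0,"wz":0,"claw":1},{"tx":-0.08,"ty":0,"tz":10.8,"wx":0,"wy":0,"wz":0,"claw":1}]' 60;  python3 -c "
from h import *
togo((.5294,-.2211,.081),109.6);
cam('wrist','w12')
p=cv2.imread('pics/w12.png')
cv2.imwrite('pics/w12c.png',cv2.convertScaleAbs(cv2.resize(p[190:350,230:410],(675,600),interpolation=cv2.INTER_CUBIC),alpha=1.7))"
```

```text
t: 18.5
tcp_pos: [0.5305, -0.2218, 0.092]
ee_rot: [1.809, 2.566, 0.001]
contact_force: [-0.0, -0.6, -2.1]
width: 0.0137
tx,ty,tz cm [ 0.109 -0.082  1.095] w [0.0014 0.0013 0.0004]
now [ 0.5305 -0.2218  0.092 ] yaw 109.62 z [ 1.8e-03 -8.0e-04 -1.0e+00] F [-0.03 -0.63 -2.14] T [ 0.033 -0.124  0.008] w 0.0137 t 18.5 q [-0.416  0.436  1.756 -0.     0.948 -0.759]
```

View pics/w12c.png

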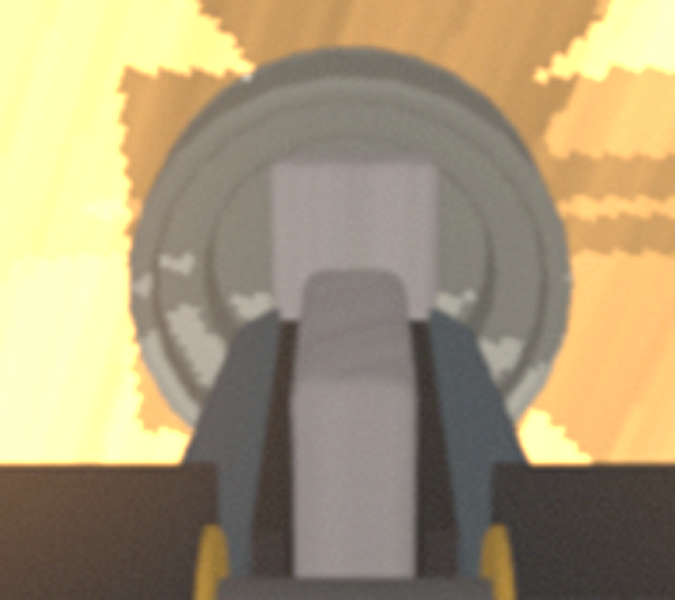

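```bash
python3 -m crank '[{"tx":0.08,"ty":-0.08,"tz":0.1,"wx":0,"wy":0,"wz":0,"claw":1},{"tx":0.08,"ty":-0.08,"tz":0.3,"wx":0,"wy":0,"wz":0,"claw":1},{"tx":0.08,"ty":-0.08,"tz":0.5,"wx":0,"wy":0,"wz":0,"claw":1},{"tx":0.08,"ty":-0.08,"tz":0.5,"wx":0,"wy":0,"wz":0,"claw":1}]' 60;  python3 -c "
from h import *
togo((.5294,-.2211,.081),109.6)"
```

```text
t: 18.95
tcp_pos: [0.5285, -0.2214, 0.0857]
ee_rot: [-1.811, -2.567, 0.0]
contact_force: [0.3, 0.7, -3.3]
width: 0.0139
tx,ty,tz cm [-0.002  0.093  0.467] w [-0.0004 -0.0003 -0.0002]
now [ 0.5285 -0.2214  0.0857] yaw 109.59 z [-5.e-04  2.e-04 -1.e+00] F [ 0.26  0.69 -3.32] T [-0.005 -0.093 -0.007] w 0.0139 t 18.95 q [-0.417  0.441  1.766 -0.     0.935 -0.759]
```

```bash
python3 -m crank '[{"tx":0,"ty":0.06,"tz":0.15,"wx":0,"wy":0,"wz":0,"claw":1},{"tx":0,"ty":0.06,"tz":0.3,"wx":0,"wy":0,"wz":0,"claw":1},{"tx":0,"ty":0.06,"tz":0.4,"wx":0,"wy":0,"wz":0,"claw":1},{"tx":0,"ty":0.06,"tz":0.4,"wx":0,"wy":0,"wz":0,"claw":1}]' 60;  python3 -m crank '[{"tx":0,"ty":0,"tz":0.03,"wx":0,"wy":0,"wz":0,"claw":1},{"tx":0,"ty":0,"tz":0.03,"wx":0,"wy":0,"wz":0,"claw":1}]' 60;python3 -m crank '[{"tx":0,"ty":0,"tz":0.03,"wx":0,"wy":0,"wz":0,"claw":1},{"tx":0,"ty":0,"tz":0.03,"wx":0,"wy":0,"wz":0,"claw":1}]' 60;python3 -m crank '[{"tx":0,"ty":0,"tz":0.02,"wx":0,"wy":0,"wz":0,"claw":1},{"tx":0,"ty":0,"tz":0.02,"wx":0,"wy":0,"wz":0,"claw":1}]' 60
```

```text
t: 19.35
tcp_pos: [0.5292, -0.2212, 0.0817]
ee_rot: [-1.811, -2.567, 0.0]
contact_force: [-0.5, 0.4, -2.1]
width: 0.0137
t: 19.55
tcp_pos: [0.5293, -0.2212, 0.0817]
ee_rot: [1.811, 2.567, -0.0]
contact_force: [-0.5, -0.9, -3.1]
width: 0.0139
t: 19.75
tcp_pos: [0.5293, -0.2213, 0.0814]
ee_rot: [1.811, 2.567, -0.0]
contact_force: [-1.2, 0.3, -2.9]
width: 0.0135
t: 19.95
tcp_pos: [0.5293, -0.2212, 0.0812]
ee_rot: [1.811, 2.567, -0.0]
contact_force: [0.4, 0.8, -2.5]
width: 0.0135
```

```bash
python3 -m crank '[{"tx":0,"ty":0,"tz":0.03,"wx":0,"wy":0,"wz":0,"claw":1},{"tx":0,"ty":0,"tz":0.03,"wx":0,"wy":0,"wz":0,"claw":1}]' 60;python3 -m crank '[{"tx":0,"ty":0,"tz":0.02,"wx":0,"wy":0,"wz":0,"claw":1},{"tx":0,"ty":0,"tz":0.02,"wx":0,"wy":0,"wz":0,"claw":1}]' 60;  python3 -c "
from h import *
togo((.5294,-.2211,.081),109.6);
cam('wrist','w13')
p=cv2.imread('pics/w13.png')
cv2.imwrite('pics/w13c.png',cv2.convertScaleAbs(cv2.resize(p[190:350,230:410],(675,600),interpolation=cv2.INTER_CUBIC),alpha=1.7))"
```

```text
t: 20.15
tcp_pos: [0.5294, -0.2213, 0.081]
ee_rot: [1.811, 2.567, -0.0]
contact_force: [0.4, -0.2, -1.1]
width: 0.0138
t: 20.35
tcp_pos: [0.5294, -0.2213, 0.081]
ee_rot: [1.811, 2.567, 0.0]
contact_force: [-0.6, 0.8, 0.5]
width: 0.0139
tx,ty,tz cm [0.014 0.007 0.003] w [ 0.0002  0.0003 -0.0001]
now [ 0.5294 -0.2213  0.081 ] yaw 109.59 z [ 3.e-04 -2.e-04 -1.e+00] F [-0.58  0.8   0.48] T [ 0.067  0.091 -0.024] w 0.0139 t 20.35 q [-0.416  0.447  1.77  -0.     0.924 -0.758]
```

View pics/w13c.png

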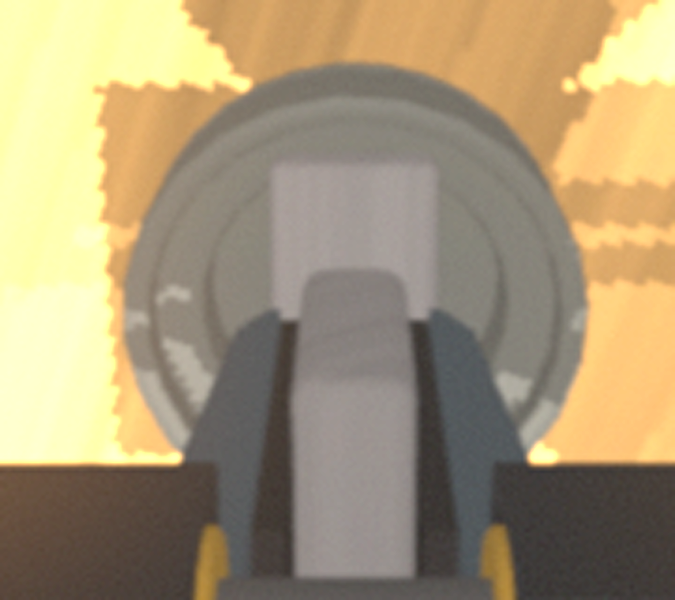

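Foot lies on the ledge with the same pose and height as at pick-up and about 3 N of its weight taken off. Release and rise.

```bash
python3 -m crank '[{"tx":0,"ty":0,"tz":0,"wx":0,"wy":0,"wz":0,"claw":0.8},{"tx":0,"ty":0,"tz":0,"wx":0,"wy":0,"wz":0,"claw":0.6},{"tx":0,"ty":0,"tz":0,"wx":0,"wy":0,"wz":0,"claw":0.4},{"tx":0,"ty":0,"tz":0,"wx":0,"wy":0,"wz":0,"claw":0.3},{"tx":0,"ty":0,"tz":0,"wx":0,"wy":0,"wz":0,"claw":0.3},{"tx":0,"ty":0,"tz":0,"wx":0,"wy":0,"wz":0,"claw":0.3}]' 20;  python3 -c "
from h import *
togo((.5294,-.2211,.081),109.6);
cam('wrist','w14')"
```

```text
t: 21.0
tcp_pos: [0.5291, -0.2213, 0.0803]
ee_rot: [-1.811, -2.567, 0.001]
contact_force: [0.5, -0.9, 0.1]
width: 0.0552
tx,ty,tz cm [ 0.009  0.037 -0.067] w [-0.0006 -0.0002 -0.0001]
now [ 0.5291 -0.2213  0.0803] yaw 109.59 z [-6.e-04  0.e+00 -1.e+00] F [ 0.52 -0.89  0.07] T [-0.004 -0.102  0.036] w 0.0552 t 21.0 q [-0.416  0.448  1.771 -0.     0.924 -0.758]
```

View pics/w14.png

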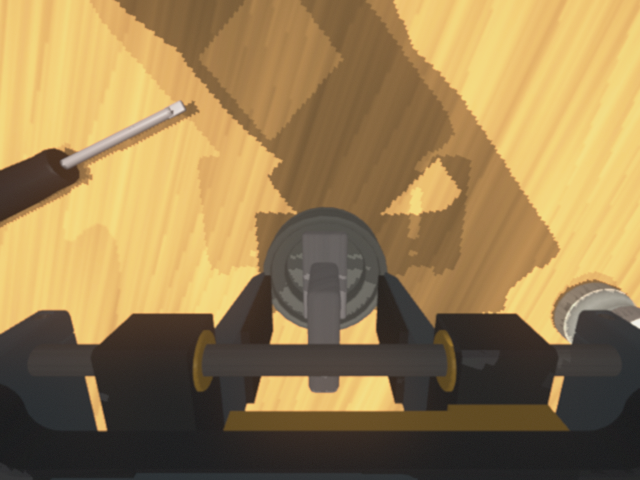

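Fingers clear of the grip on both sides (bar at columns 308–340, pads at about 265 and 380). Rise straight and draw back.

```bash
python3 -m crank '[{"tx":0,"ty":0,"tz":-1,"wx":0,"wy":0,"wz":0,"claw":0.3},{"tx":0,"ty":0,"tz":-3,"wx":0,"wy":0,"wz":0,"claw":0.3},{"tx":0,"ty":0,"tz":-6,"wx":0,"wy":0,"wz":0,"claw":0.3},{"tx":0,"ty":0,"tz":-9.5,"wx":0,"wy":0,"wz":0,"claw":0.3},{"tx":0,"ty":0,"tz":-13,"wx":0,"wy":0,"wz":0,"claw":0.3},{"tx":-3,"ty":-3,"tz":-15,"wx":0,"wy":0,"wz":0,"claw":0.3},{"tx":-7,"ty":-7,"tz":-16,"wx":0,"wy":0,"wz":0,"claw":0.3},{"tx":-11,"ty":-11,"tz":-16,"wx":0,"wy":0,"wz":0,"claw":0.3},{"tx":-14,"ty":-14,"tz":-16,"wx":0,"wy":0,"wz":0,"claw":0.3},{"tx":-14,"ty":-14,"tz":-16,"wx":0,"wy":0,"wz":0,"claw":0.3},{"tx":-14,"ty":-14,"tz":-16,"wx":0,"wy":0,"wz":0,"claw":0.3}]' 20;  python3 -c "
from h import *
togo((.5294,-.2211,.081),109.6);
cam('top','t15');cam('side','s15')
t=cv2.imread('pics/t15.png');s=cv2.imread('pics/s15.png')
a=cv2.resize(t[200:290,165:255],(400,300));r=lambda x:cv2.resize(x,(400,300),interpolation=cv2.INTER_CUBIC)
cv2.imwrite('pics/f15.png',np.vstack([np.hstack([r(t),r(s)]),np.hstack([r(s[310:400,170:290]),r(s[165:255,330:450])])]))"
```

```text
t: 22.15
tcp_pos: [0.4436, -0.4012, 0.2411]
ee_rot: [1.815, 2.564, 0.0]
contact_force: [0.2, 0.6, -0.5]
width: 0.0636
tx,ty,tz cm [14.137 14.075 16.009] w [ 0.0004  0.0002 -0.0031]
now [ 0.4436 -0.4012  0.2411] yaw 109.42 z [ 5.e-04 -1.e-04 -1.e+00] F [ 0.15  0.61 -0.49] T [-0.011 -0.112  0.03 ] w 0.0636 t 22.15 q [-0.755  0.349  1.488  0.     1.305 -1.094]
```

View pics/f15.png

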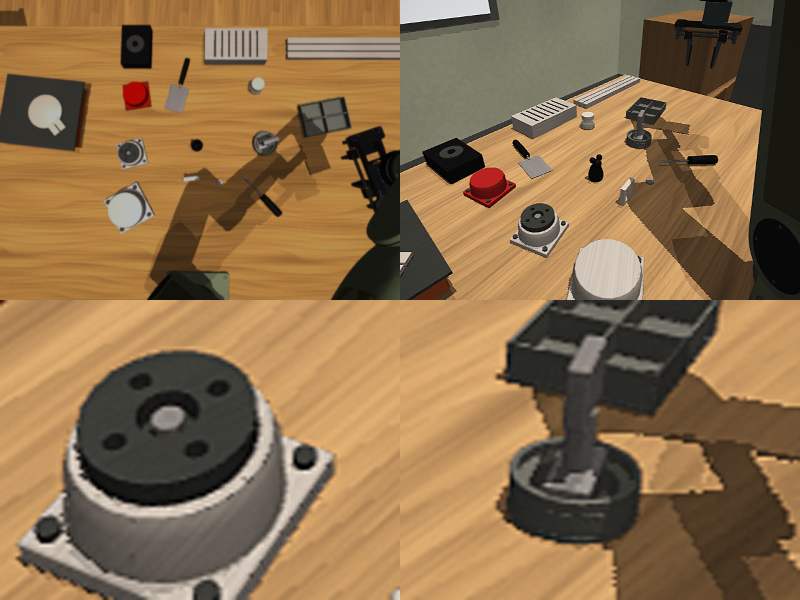

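```bash
python3 -c "
from h import *
g,p,_=cam('side')
f=lambda x,y:ray(*g,170+x/3.333-.35,310+(y-300)/3.333-.35,.058)
a=[f(*q) for q in [(140,382),(218,387),(197,449),(115,441)]]
for i,j in((0,2),(1,3)):
  d=a[i]-a[j];print(np.degrees(np.arctan2(d[1],d[0]))%90,np.linalg.norm(d))
s0=cv2.imread('pics/side0.png');s1=cv2.imread('pics/s15.png')
d=cv2.absdiff(s0,s1).max(2)
for n,(x,y,w,h) in dict(mouse=(295,240,35,55),frame=(345,280,35,50),bearing=(388,280,22,18),jar=(285,175,30,35),scraper=(178,222,70,65),stand_spanner=(360,175,40,60)).items(): print(n,(d[y:y+h,x:x+w]>40).sum())"
```

```text
78.49685708107394 0.04377986113674338
78.21931033302936 0.04387117402150143
mouse 0
frame 470
bearing 198
jar 0
scraper 0
stand_spanner 290
```

```bash
python3 -c "
import cv2,numpy as np
a=cv2.imread('pics/side0.png');b=cv2.imread('pics/s15.png')
r=lambda x:cv2.resize(x,(390,280))
cv2.imwrite('pics/cmp.png',np.vstack([np.hstack([r(x[270:340,335:425]) for x in(a,b)]),np.hstack([r(x[165:245,340:430]) for x in(a,b)])]))"
```

View pics/cmp.png

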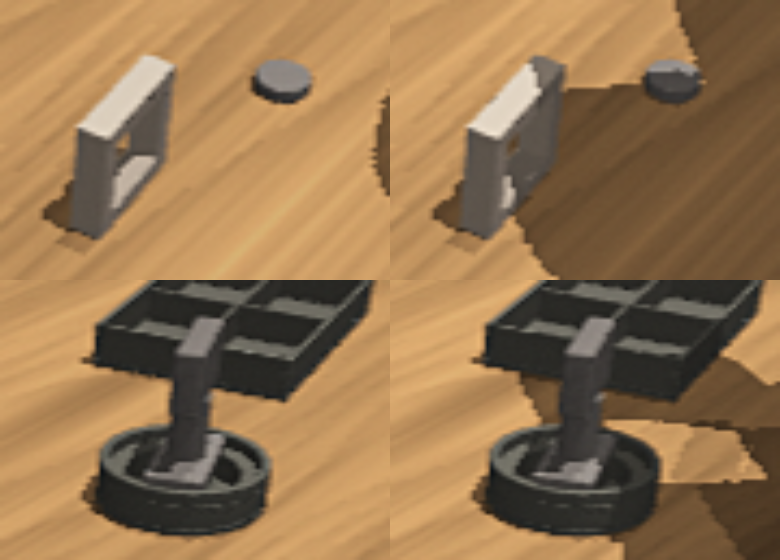

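```bash
python3 -c "
from cell import arm
print(arm.job_done(), arm.state()['t'])"
```

```text
the job is handed in; nothing more can be done
the job is handed in; nothing more can be done
```

I tightened the lock ring to its stop, set the spanner back upright in its stand and handed the job in. The robot's clock read about 22 s of the 67 s allowed.

**Ring choice:** I used the small aluminium block with the dark four-hole ring, top view pixel (210,244). The red block and the larger aluminium one were the look-alikes.

**Fitting:** The prongs went in freely. The foot met the ring's face at exactly the expected height (TCP 0.119 m) with about 8 N of contact at most.

**Turning:** The spanner turned 0.69 rad clockwise against a steady 0.25 N m or so. It then met a firm stop, where the torque rose to about 0.85 N m and held. I backed it off within the play until the torque was near zero, then lifted it off.

**Last checks:**
- **Spanner:** it is upright and seated in the stand, at the same pose and height as at pick-up, with the gripper clear of it.
- **Bystanders:** the mouse, jar and scraper show no change in the side camera. The pixels that changed at the white frame and the bearing disc are only the arm's shadow. The screwdriver I only looked at by eye.
- **A small disagreement:** the holes in the image turned about 0.59 rad, roughly 0.1 rad less than the spanner. Hole play (about 0.06) and wind-up in the grip (about 0.04) account for it. That the ring is tight therefore rests on the held torque, because the ring's own angle was never reported.

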